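# Lay out the shaft and hubs for assembly

## Robot

A 7-joint arm with a two-finger parallel gripper is mounted at the origin on the work surface. World frame = base frame: x ahead of the robot, y to its left, z up, the work surface at z = 0. Lengths are in m, angles in rad, forces in N, time in s.
With the tool pointing down it reaches from about 0.4 to 0.85 m from the base axis. Payload 4.5 kg.
Tool frame: the origin (TCP) lies on the centre line of the jaws, within the pads' length; the fingertips stand 11 mm ahead of it and the grasp point (between the pads) lies 8 mm behind it; z points along the fingers, y is the line along which they close (so a half turn about z gives the same grasp; the last joint's range is limited). The gripper opens to 88 mm and grips with 3 to 60 N. Pads are 18 mm wide; open, the fingers measure 123 mm over their backs; the gripper's body (75 mm by 187 mm) begins 45 mm behind the grasp point.
Start: joints at [1.241, 0.689, -0.195, 1.565, 0.157, 0.902, -0.215], TCP at [0.222, -0.584, 0.25] pointing down, gripper open.
Joint ranges: [-3.01, 3.01], [-0.46, 2.08], [-1.47, 1.51], [0.13, 2.56], [-1, 4.14], [0.04, 2.09], [-2.66, 2.66]. Speed limits (rad/s): [2.57, 2.57, 3.14, 3.14, 3.14, 3.14, 3.14].

## Interface

Orientations are given as a unit quaternion [x, y, z, w].
In Python, from plant import * gives the robot as it stands. The module is installed in compiled form; this text tells all that it offers.
- The arm moves only by the tool send_rows, never from a script. Its argument "motion" is a list of rows, each an object of numbers: "x", "y", "z": the shift along the tool's x, y, z in cm; "rx", "ry", "rz": the turn, a rotation vector about the tool's x, y, z in rad; "jaw": the finger opening in cm, from 0 to 8.81. In form: [{"x": .., "y": .., "z": .., "rx": .., "ry": .., "rz": .., "jaw": ..}, ...]. A call has exactly 5 rows; each row shifts and turns the commanded pose from where the row before left it, along the tool's axes as they then stand; what a row does not reach is not made up. A row lasts 1/10 s, in which the tool goes at most 50 mm and 8.59 degrees, less where a joint would pass 70% of its speed; a pose out of reach is approached as far as the arm can. A call is refused whole if a number of a shift passes 5 or a number of a turn 0.15, either way. A call with a gripper value outside its range is refused whole. The fingers move at their own pace and stop on an object; "grip_force" is the grip in N (left out, the last holds). Time passes only in rows, so rows that do not move let the fingers close, or fill a call up. It gives the time, the measured TCP pose, the force, the opening and the grip force at its end, in the units of the state.
- get_state(): the state, without advancing time (a new reading comes with each control period).
- snapshot(name): name is "scene" or "top" or "wrist"; returns a dict with "img" (480x640x3 uint8, red, green, blue), "vertical_fov" (degrees; the focal length in pixels is half the picture's height over the tangent of half this angle, whatever the lens; pixels are square), "cx", "cy" (the principal point, pixels), "extrinsics" (4x4, takes a point from camera to world coordinates). Camera axes: x right, y up, looking along -z (the intrinsics and any distortion apply to the point x, -y, -z); pixel columns grow to the right and rows downward; lengths in m; the calibration is good to about 2 mm. The wrist camera is an equidistant fisheye: a pixel r from the principal point sees the ray r / f radians off the axis. A picture is of the moment at which its call begins. There is no depth.
- finish_job(): hands the job in; it is judged then, once.
The state is a dict: "clock": time; "q": joint angles; "qd": joint speeds; "joint_torque": joint torques, N m; "tool_pos": TCP position; "eef_rot": TCP orientation; "contact_force": force on the tool from outside, world axes, zero at the start; "moment": the same for the moment, N m; "opening": opening from 0.0 (shut) to 1.0 (fully open); "finger_force": force on a finger pad.
Only numpy, scipy, OpenCV 4.12 (cv2) and the standard library are available. Lean on these libraries where they do the work, as an engineer would, in place of code of your own. Each camera call takes 0.05 s, during which the arm holds its last target. There are 200 camera calls.

## Task

Lay out the kit for the next shaft assembly. Draw the long steel shaft out of the horizontal storage tube and lay it in both vees of the vee stand, roughly centred, without letting it drop on the bench. Lift every flanged hub over the shelf's rail and stand it flange down, flat on the floor inside the sloping tray; leave the jar on the shelf and the other things on the bench alone.

Things in the scene. Friction and masses are not known exactly. Their poses are not given: they have to be found in the camera images.
- tube: fixed horizontal storage tube on two feet, grey square steel section 32 x 32 mm outside, 24 x 24 mm inside, 400 mm long. Origin on the bench straight under the middle of its open mouth; y runs along the tube from the mouth inwards (the shaft comes out along -y), z up. The bore's floor is 117 mm and its axis 129 mm above the bench, top of the tube 151 mm with the straps (first strap 58 mm behind the mouth)
- shaft_mid (a point): loose round steel shaft, 16 mm in diameter, 360 mm long, 0.36 to 0.54 kg, lying level on the floor of the tube's bore (centre line 125 mm above the bench) with 50 to 80 mm of it sticking out of the mouth at the start. Point at its middle (also its centre of mass); let go with its middle up to 40 mm outside the mouth, it droops a few degrees but stays in the bore; x along the shaft, its sense pointing into the tube at the start
- stand: fixed vee stand: 70 x 220 mm base, 12 mm thick, carrying two posts, each topped by a steel 90 degree vee. Origin on the bench under its middle; y is the direction of a shaft lying in it. The vees are at y = -80 and +80 mm, each 20 mm thick along y and about 48 mm wide across; vee bottoms 60 mm and vee tips 84 mm above the bench; a seated shaft's centre line is 71 mm above the bench at x = 0
- shelf: fixed low shelf: board 124 x 464 mm (x by y), its upper face 80 mm above the bench, with a 6 mm thick steel retaining rail all round that stands 28 mm above the board; the rail nearest the robot is at -x. Origin on the bench under its middle; y along the shelf
- tray: fixed sloping kit tray: square, 160 x 160 mm inside, dark floor sloped 0.21 rad (12 degrees), low edge to -x, high edge to +x; aluminium rim 6 mm thick and 18 mm high, square to the floor. Origin on the bench under its middle, z up; the floor's middle is 50 mm above the bench (height = 50 mm + 0.213 x)
- hub1_mid (a point): loose steel flanged hub: flange 54 mm in diameter and 15 mm thick below, plain boss 28 mm in diameter on top, 70 mm tall in all, 0.22 to 0.37 kg. Stands flange down on the shelf at the start, or is absent from this run. Point on its axis half-way up (35 mm over its underside); z along its axis from flange to boss
- hub2_mid (a point): loose steel flanged hub: flange 54 mm in diameter and 15 mm thick below, plain boss 28 mm in diameter on top, 70 mm tall in all, 0.22 to 0.37 kg. Stands flange down on the shelf at the start, or is absent from this run. Point on its axis half-way up (35 mm over its underside); z along its axis from flange to boss
- hub3_mid (a point): loose steel flanged hub: flange 54 mm in diameter and 15 mm thick below, plain boss 28 mm in diameter on top, 70 mm tall in all, 0.22 to 0.37 kg. Stands flange down on the shelf at the start, or is absent from this run. Point on its axis half-way up (35 mm over its underside); z along its axis from flange to boss
- hub4_mid (a point): loose steel flanged hub: flange 54 mm in diameter and 15 mm thick below, plain boss 28 mm in diameter on top, 70 mm tall in all, 0.22 to 0.37 kg. Stands flange down on the shelf at the start, or is absent from this run. Point on its axis half-way up (35 mm over its underside); z along its axis from flange to boss
- jar: loose round jar, 50 mm in diameter, 60 mm tall, standing on the shelf in the row of hubs; it stays on the shelf. Origin at the centre of its underside
- wrench: an open-ended wrench lying on the bench between tube and vee stand; not part of the job. Origin at its underside
- brush: a chip brush lying on the bench at the right; not part of the job. Origin at its underside
- stub: a plain upright stub of round bar, 36 mm in diameter, 45 mm tall, standing between vee stand and shelf; not part of the job. Origin at its underside
- oiler: a grey oil bottle, 56 mm in diameter, 110 mm tall, standing behind the tray; not part of the job. Origin at its underside
- tin: a round tin, 66 mm in diameter, 60 mm tall, standing at the far right; not part of the job. Origin at its underside
Mind the look-alikes: they are no part of the job. What is shaped like the part that bears hub4_mid but blue or purple is not meant.

How it is judged:
By the outcome, as a careful person would: the job done as asked, in the order asked, and still so for the second after the job is handed in, with the robot touching nothing.
Of hub1, hub2, hub3, hub4 only 3 to 4 are there at a start; the rules pass over those that are not, and their reading is None.
At some moment in a run one of hub1, hub2, hub3, hub4 may be knocked a few centimetres aside while the robot is not near it.
It also fails if it takes over 210 s, if anything falls off the work surface, if the arm or the gripper's body presses on something with over 40 N, if the wrist force passes 120 N, or if a joint passes its speed limit or range.

## Working session

There is one attempt and no reset: what is moved stays moved. The work goes in short steps, Python scripts to look and compute and a tool call to move; the robot and the scene stay as the last step left them, time stands still between calls to the robot, and variables do not carry over. Pictures are saved under pics/ and viewed, at most 14 in all, crops included, and the job is handed in when it is done.

Besides the shell and the picture viewer there is one more tool, called after "Emit:" as a command line: name --argument value ..., lists and objects as JSON in quotes. send_rows: Moves the arm, as the interface text tells. Its arguments: {"type":"object","properties":{"motion":{"type":"array"},"grip_force":{"type":"number"}},"required":["motion"]}

```bash
mkdir -p pics; cat > h.py <<'E'
from plant import *
import numpy as np, cv2
from scipy.spatial.transform import Rotation as R
import pickle
def snap(n,f):
    s=snapshot(n); cv2.imwrite(f'pics/{f}.png',s['img'][:,:,::-1]); pickle.dump(s,open(f'pics/{f}.pkl','wb')); return s
def load(f): return pickle.load(open(f'pics/{f}.pkl','rb'))
def foc(s): return 240/np.tan(np.radians(s['vertical_fov'])/2)
def ray(s,u,v,fish=False):
    f=foc(s); a,b=(u-s['cx']),(v-s['cy'])
    if fish:
        r=np.hypot(a,b); t=r/f; k=np.sin(t)/r if r>0 else 0; d=np.array([a*k,-b*k,-np.cos(t)])
    else: d=np.array([a/f,-b/f,-1])
    E=np.array(s['extrinsics']); return E[:3,3],E[:3,:3]@d
def hit(s,u,v,z,fish=False):
    o,d=ray(s,u,v,fish); return o+d*(z-o[2])/d[2]
def proj(s,p,fish=False):
    E=np.array(s['extrinsics']); c=E[:3,:3].T@(np.array(p)-E[:3,3]); f=foc(s)
    x,y,w=c[0],-c[1],-c[2]
    if fish:
        h=np.hypot(x,y); t=np.arctan2(h,w); return s['cx']+f*t*x/h, s['cy']+f*t*y/h
    return s['cx']+f*x/w, s['cy']+f*y/w
def st():
    s=get_state(); print({k:np.round(s[k],4).tolist() for k in ('clock','q','tool_pos','eef_rot','contact_force','opening','finger_force')}); print(R.from_quat(s['eef_rot']).as_matrix().round(3).tolist()); return s
E
python3 - <<'E'
from h import *
st()
for n in ('scene','top'):
    s=snap(n,n+'0'); print(n,s['vertical_fov'],s['cx'],s['cy'],np.round(s['extrinsics'],3).tolist(),[k for k in s])
E
```

```text
{'clock': 0.0, 'q': [1.2408, 0.69, -0.1945, 1.5663, 0.1573, 0.9025, -0.2151], 'tool_pos': [0.2221, -0.5835, 0.2489], 'eef_rot': [0.9835, 0.1809, -0.0002, -0.0009], 'contact_force': [0.1718, 0.1304, -1.1212], 'opening': 1.0003, 'finger_force': 0.0}
[[0.935, 0.356, -0.001], [0.356, -0.935, 0.002], [-0.0, -0.002, -1.0]]
scene 53.61982515562077 323.63803442596395 238.53760418166465 [[0.585, -0.529, 0.615, 1.233], [0.811, 0.367, -0.456, -0.524], [0.015, 0.765, 0.643, 0.841], [0.0, 0.0, 0.0, 1.0]] ['img', 'vertical_fov', 'cx', 'cy', 'extrinsics']
top 49.85952678491202 319.73216556564574 234.45809976308766 [[0.006, 0.978, -0.21, 0.285], [-1.0, 0.004, -0.008, -0.031], [-0.007, 0.21, 0.978, 1.21], [0.0, 0.0, 0.0, 1.0]] ['img', 'vertical_fov', 'cx', 'cy', 'extrinsics']
```

View pics/top0.png

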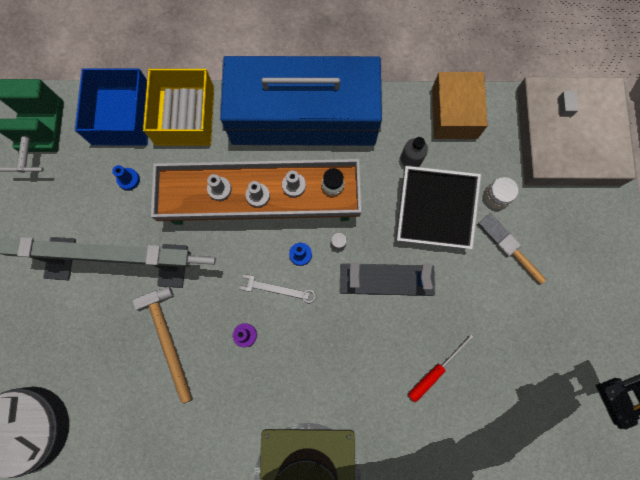

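View pics/scene0.png

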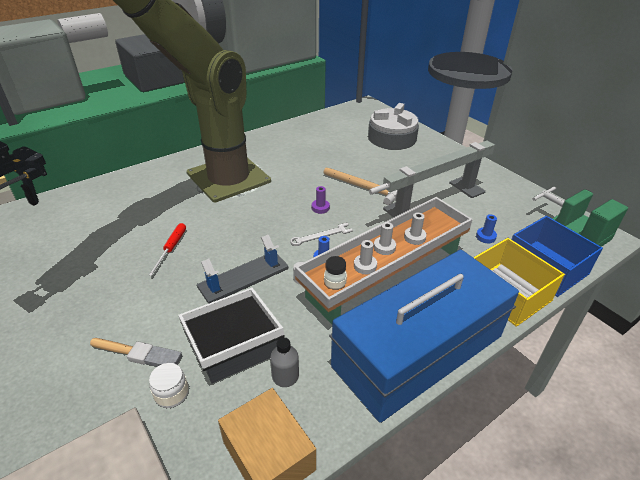

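The top picture shows three grey hubs at about (217,186), (257,193) and (292,183) and the jar at (333,181). The shaft tip is at (214,261), the stand is around (388,279) and the tray around (438,207). I'll enlarge both halves.

```bash
python3 - <<'E'
import cv2
i=cv2.imread('pics/top0.png')
a=cv2.resize(i[150:300,140:340],None,fx=4,fy=4,interpolation=cv2.INTER_CUBIC); cv2.imwrite('pics/c1.png',a)
a=cv2.resize(i[155:305,315:515],None,fx=4,fy=4,interpolation=cv2.INTER_CUBIC); cv2.imwrite('pics/c2.png',a)
E
```

```text
(no output)
```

View pics/c1.png

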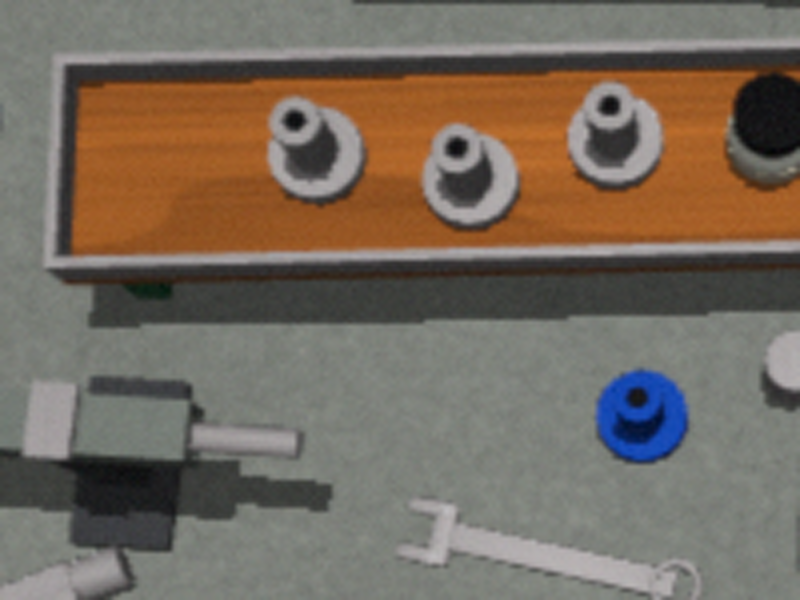

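View pics/c2.png

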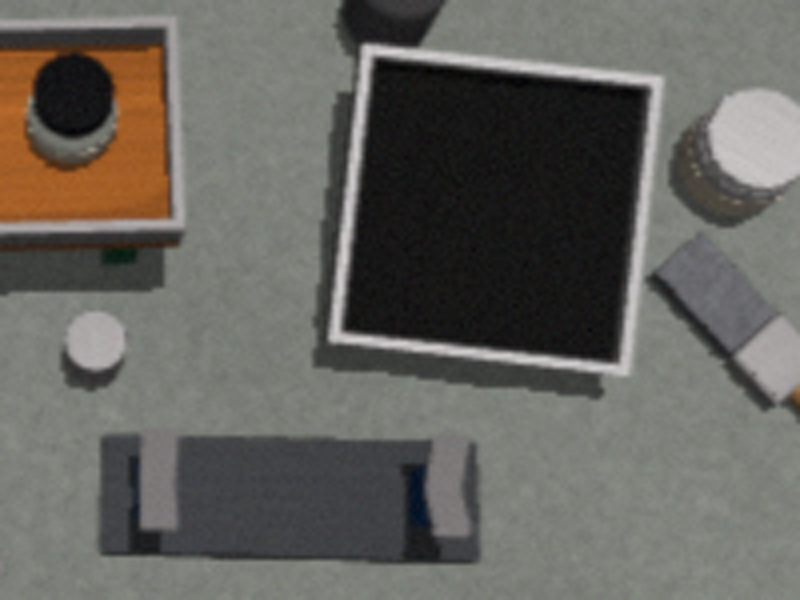

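```bash
python3 - <<'E'
from h import *
s=load('top0')
A=lambda u,v,z:hit(s,140+(u+.5)/4-.5,150+(v+.5)/4-.5,z)
B=lambda u,v,z:hit(s,315+(u+.5)/4-.5,155+(v+.5)/4-.5,z)
p=lambda n,x:print(n,np.round(x,4).tolist())
for a,b in zip([(294,121),(457,148),(609,105)],[(315,154),(470,180),(615,140)]):
    p('boss',A(*a,.15)); p('fl',A(*b,.095))
p('jar top',B(72,95,.140))
p('tip',A(299,442,.125)); p('shaft at mouth',A(196,439,.133)); p('shaft near tip',A(290,442,.133))
p('tube top mouth a',A(190,396,.145));p('tube top mouth b',A(190,460,.145)); 
p('tube strap a',A(28,382,.151));p('tube strap b',A(24,457,.151))
c=[B(*q,.012) for q in [(100,437),(477,442),(478,560),(101,553)]]
for q in c:p('base',q)
p('basemid',np.mean(c,0)); d=(c[0]+c[3]-c[1]-c[2])/2; p('dir,len',[*(d/np.linalg.norm(d)),np.linalg.norm(d),np.arctan2(-d[0],d[1])])
p('vee',[B(158,435,.084),B(158,530,.084),B(447,435,.084),B(452,535,.084)])
zh,zl=.0676+.0179,.0676-.0179
c=[B(363,44,zh),B(662,78,zh),B(630,374,zl),B(330,341,zl)]
p('tray',c);p('mid',np.mean(c,0)); x=(c[0]+c[1]-c[2]-c[3]);y=(c[0]+c[3]-c[1]-c[2]);p('xdir',[np.arctan2(x[1],x[0]),np.linalg.norm(x)/2]);p('ydir',[np.arctan2(-y[0],y[1]),np.linalg.norm(y)/2])
# bench stuff
p('stub',B(95,340,.045)); p('oiler', hit(s,415,146,.11))
# shelf rails z=.108
p('shelf',[A(57,58,.108),A(50,265,.108),B(176,20,.108),B(182,236,.108)])
E
```

```text
boss [0.6321, 0.2082, 0.15]
fl [0.6307, 0.2078, 0.095]
boss [0.6173, 0.1199, 0.15]
fl [0.6158, 0.1198, 0.095]
boss [0.6418, 0.0388, 0.15]
fl [0.6396, 0.0386, 0.095]
jar top [0.6398, -0.0491, 0.14]
tip [0.4614, 0.2023, 0.125]
shaft at mouth [0.4615, 0.2553, 0.133]
shaft near tip [0.4601, 0.2054, 0.133]
tube top mouth a [0.4824, 0.2566, 0.145]
tube top mouth b [0.4484, 0.2546, 0.145]
tube strap a [0.4883, 0.3404, 0.151]
tube strap b [0.4486, 0.3395, 0.151]
base [0.4723, -0.0679, 0.012]
base [0.4705, -0.2885, 0.012]
base [0.4015, -0.2863, 0.012]
base [0.4044, -0.0684, 0.012]
basemid [0.4372, -0.1778, 0.012]
dir,len [0.0108, 0.9999, 0.0, 0.2192, -0.0108]
vee [[0.4624, -0.0977, 0.084], [0.41, -0.0972, 0.084], [0.4631, -0.2567, 0.084], [0.4081, -0.2573, 0.084]]
tray [[0.6891, -0.2167, 0.0855], [0.6693, -0.3865, 0.0855], [0.5042, -0.3691, 0.0497], [0.5227, -0.1986, 0.0497]]
mid [0.5963, -0.2927, 0.0676]
xdir [-0.1066, 0.1705]
ydir [-0.1119, 0.1712]
stub [0.5236, -0.0642, 0.045]
oiler [0.7271, -0.2358, 0.11]
shelf [[0.6825, 0.3533, 0.108], [0.5623, 0.3483, 0.108], [0.6949, -0.1082, 0.108], [0.5694, -0.1103, 0.108]]
```

Emit:
send_rows --motion '[{"rz": -0.15},{"rz": -0.15},{"rz": -0.15},{"rz": -0.15},{"rz": -0.15}]'

```text
schema error: expected keys x, y, z, rx, ry, rz, jaw
```

Emit:
send_rows --motion '[{"rz": -0.15},{"rz": -0.15},{"rz": -0.15},{},{}]'

```text
schema error: expected keys x, y, z, rx, ry, rz, jaw
```

Emit:
send_rows --motion '[{"x": 4.5,"y": 4},{"x": 4.5,"y": 4},{"x": 4.5,"y": 4},{"x": 4.5,"y": 4},{"x": 4.5,"y": 4}]'

```text
schema error: expected keys x, y, z, rx, ry, rz, jaw
```

Emit:
send_rows --motion '[{"x": 4.5,"y": 3},{"x": 4.5,"y": 0},{"x": 4.5,"y": 0},{"x": 4.5,"y": 0},{"x": 4.5,"y": 0}]'

```text
schema error: expected keys x, y, z, rx, ry, rz, jaw
```

Emit:
send_rows --motion '[{"x": 4.5,"y": 0},{"x": 4.5,"y": 0},{"x": 4.5,"y": 0},{"x": 4,"y": 0},{"x": 4,"y": 0}]'

```text
schema error: expected keys x, y, z, rx, ry, rz, jaw
```

Emit:
send_rows --motion '[{"x": 4},{"x": 3},{"x": 1},{},{}]'

```text
schema error: expected keys x, y, z, rx, ry, rz, jaw
```

```bash
python3 - <<'E'
from h import *
st(); s=snap('wrist','w0'); print(s['vertical_fov'],s['cx'],s['cy'],np.round(s['extrinsics'],3).tolist())
for p in [(.461,.202,.125),(.4625,.256,.133)]: print(proj(s,p,True))
E
```

```text
{'clock': 0.1, 'q': [1.2408, 0.6899, -0.1945, 1.5662, 0.1573, 0.9025, -0.2151], 'tool_pos': [0.2222, -0.5836, 0.249], 'eef_rot': [0.9835, 0.181, -0.0002, -0.0008], 'contact_force': [0.218, -0.8668, -0.2443], 'opening': 1.0024, 'finger_force': 0.0}
[[0.934, 0.356, -0.001], [0.356, -0.934, 0.002], [-0.0, -0.002, -1.0]]
65.70646984690485 324.2139505081646 248.04793189043815 [[0.356, 0.899, 0.255, 0.287], [-0.934, 0.343, 0.096, -0.56], [-0.002, -0.273, 0.962, 0.384], [0.0, 0.0, 0.0, 1.0]]
(np.float64(-94.84135991938791), np.float64(-66.74529756046249))
(np.float64(-107.87124255946566), np.float64(-64.2953033708342))
```

View pics/w0.png

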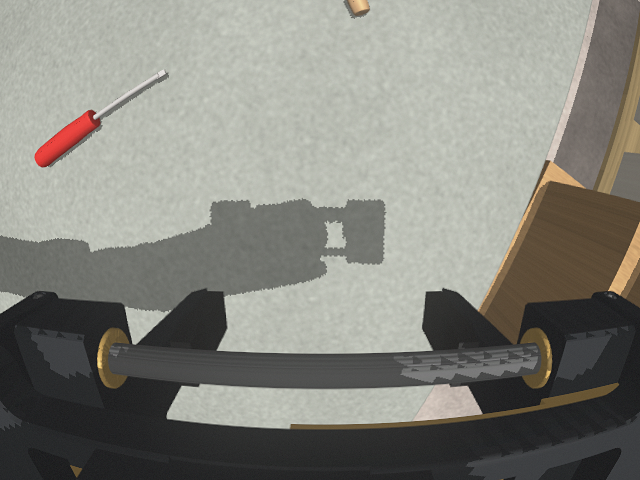

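The call needs every key. This wrist picture was taken from the start pose: the jaws are at the bottom of the frame and the camera looks toward tool +x. I'll resend the moves with full rows.

Emit:
send_rows --motion '[{"x": 0,"y": 0,"z": 0,"rx": 0,"ry": 0,"rz": -0.15,"jaw": 8.8},{"x": 0,"y": 0,"z": 0,"rx": 0,"ry": 0,"rz": -0.15,"jaw": 8.8},{"x": 0,"y": 0,"z": 0,"rx": 0,"ry": 0,"rz": -0.15,"jaw": 8.8},{"x": 0,"y": 0,"z": 0,"rx": 0,"ry": 0,"rz": -0.15,"jaw": 8.8},{"x": 0,"y": 0,"z": 0,"rx": 0,"ry": 0,"rz": -0.15,"jaw": 8.8}]'

```text
clock: 0.65
tool_pos: [0.2222, -0.5839, 0.2494]
eef_rot: [0.847, 0.531, -0.0, -0.0]
contact_force: [-0.5, 0.4, -0.1]
opening: 0.994
finger_force: 0.0
```

Emit:
send_rows --motion '[{"x": 0,"y": 0,"z": 0,"rx": 0,"ry": 0,"rz": -0.15,"jaw": 8.8},{"x": 0,"y": 0,"z": 0,"rx": 0,"ry": 0,"rz": -0.15,"jaw": 8.8},{"x": 0,"y": 0,"z": 0,"rx": 0,"ry": 0,"rz": -0.15,"jaw": 8.8},{"x": 0,"y": 0,"z": 0,"rx": 0,"ry": 0,"rz": 0,"jaw": 8.8},{"x": 0,"y": 0,"z": 0,"rx": 0,"ry": 0,"rz": 0,"jaw": 8.8}]'

```text
clock: 1.15
tool_pos: [0.2222, -0.584, 0.2495]
eef_rot: [0.711, 0.703, 0.0, -0.0]
contact_force: [-0.3, -0.1, -0.0]
opening: 0.998
finger_force: 0.0
```

```bash
python3 -c "
from h import *
st()"
```

```text
{'clock': 1.15, 'q': [1.422, 0.7287, -0.5338, 1.555, 0.4214, 0.9751, 0.7495], 'tool_pos': [0.2222, -0.584, 0.2495], 'eef_rot': [0.7109, 0.7033, 0.0002, -0.0002], 'contact_force': [-0.3041, -0.1157, -0.0399], 'opening': 0.9984, 'finger_force': 0.0}
[[0.011, 1.0, -0.0], [1.0, -0.011, 0.001], [0.001, -0.0, -1.0]]
```

Emit:
send_rows --motion '[{"x": 4.5,"y": 4,"z": 0,"rx": 0,"ry": 0,"rz": 0,"jaw": 8.8},{"x": 4.5,"y": 4,"z": 0,"rx": 0,"ry": 0,"rz": 0,"jaw": 8.8},{"x": 4.5,"y": 4,"z": 0,"rx": 0,"ry": 0,"rz": 0,"jaw": 8.8},{"x": 4.5,"y": 4,"z": 0,"rx": 0,"ry": 0,"rz": 0,"jaw": 8.8},{"x": 4.5,"y": 4,"z": 0,"rx": 0,"ry": 0,"rz": 0,"jaw": 8.8}]'

```text
clock: 1.65
tool_pos: [0.3909, -0.3969, 0.2499]
eef_rot: [0.711, 0.703, -0.0, 0.0]
contact_force: [1.7, -0.6, -0.4]
opening: 1.0
finger_force: 0.0
```

Emit:
send_rows --motion '[{"x": 4.5,"y": 3,"z": 0,"rx": 0,"ry": 0,"rz": 0,"jaw": 8.8},{"x": 4.5,"y": 0,"z": 0,"rx": 0,"ry": 0,"rz": 0,"jaw": 8.8},{"x": 4.5,"y": 0,"z": 0,"rx": 0,"ry": 0,"rz": 0,"jaw": 8.8},{"x": 4.5,"y": 0,"z": 0,"rx": 0,"ry": 0,"rz": 0,"jaw": 8.8},{"x": 4.5,"y": 0,"z": 0,"rx": 0,"ry": 0,"rz": 0,"jaw": 8.8}]'

```text
clock: 2.15
tool_pos: [0.419, -0.1753, 0.2499]
eef_rot: [0.711, 0.703, 0.0, 0.0]
contact_force: [0.6, 0.7, -0.5]
opening: 1.003
finger_force: 0.0
```

Emit:
send_rows --motion '[{"x": 4,"y": 0,"z": 0,"rx": 0,"ry": 0,"rz": 0,"jaw": 8.8},{"x": 4,"y": 0,"z": 0,"rx": 0,"ry": 0,"rz": 0,"jaw": 8.8},{"x": 4,"y": 0,"z": 0,"rx": 0,"ry": 0,"rz": 0,"jaw": 8.8},{"x": 4,"y": 0,"z": 0,"rx": 0,"ry": 0,"rz": 0,"jaw": 8.8},{"x": 4,"y": 0,"z": 0,"rx": 0,"ry": 0,"rz": 0,"jaw": 8.8}]'

```text
clock: 2.65
tool_pos: [0.4205, 0.0246, 0.25]
eef_rot: [0.711, 0.703, 0.0, 0.0]
contact_force: [0.8, 0.1, -0.0]
opening: 0.997
finger_force: 0.0
```

Emit:
send_rows --motion '[{"x": 4,"y": 0,"z": 0,"rx": 0,"ry": 0,"rz": 0,"jaw": 8.8},{"x": 3,"y": 0,"z": 0,"rx": 0,"ry": 0,"rz": 0,"jaw": 8.8},{"x": 1,"y": 0,"z": 0,"rx": 0,"ry": 0,"rz": 0,"jaw": 8.8},{"x": 0,"y": 0,"z": 0,"rx": 0,"ry": 0,"rz": 0,"jaw": 8.8},{"x": 0,"y": 0,"z": 0,"rx": 0,"ry": 0,"rz": 0,"jaw": 8.8}]'

```text
clock: 3.15
tool_pos: [0.4209, 0.1012, 0.2496]
eef_rot: [0.711, 0.704, -0.001, 0.0]
contact_force: [0.4, -0.4, 0.3]
opening: 0.996
finger_force: 0.0
```

```bash
python3 - <<'E'
from h import *
st(); s=snap('wrist','w1')
for p in [(.461,.202,.125),(.4625,.256,.133)]: print(proj(s,p,True))
E
```

```text
{'clock': 3.15, 'q': [-0.0198, 0.4769, -0.4779, 2.1062, 0.3642, 0.6387, -0.758], 'tool_pos': [0.4209, 0.1012, 0.2496], 'eef_rot': [0.7105, 0.7037, -0.0008, 0.0004], 'contact_force': [0.3893, -0.4234, 0.3357], 'opening': 0.9963, 'finger_force': 0.0}
[[0.01, 1.0, -0.001], [1.0, -0.01, -0.002], [-0.002, -0.001, -1.0]]
(np.float64(381.5551025201906), np.float64(100.53532577777187))
(np.float64(384.08972147940233), np.float64(24.186635219919026))
```

View pics/w1.png

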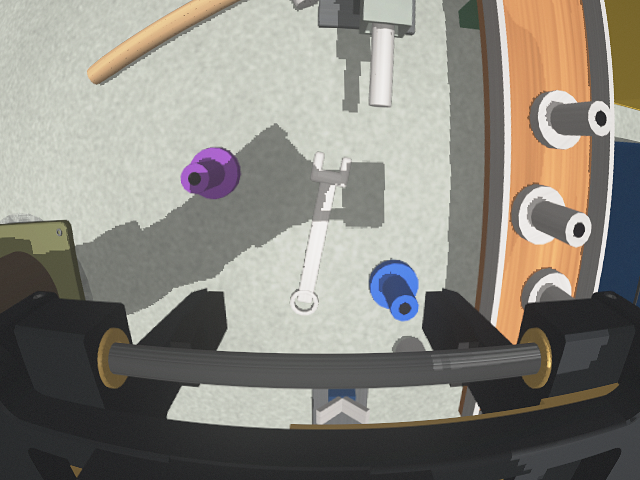

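The wrist picture shows the shaft tip at (380,104), with the shaft meeting the mouth at about (385,30). That agrees with the top-view estimate to within 3 mm.

```bash
python3 - <<'E'
from h import *
s=load('w1')
i=s['img'][:120,330:450]; cv2.imwrite('pics/c3.png',cv2.resize(i[:,:,::-1],None,fx=5,fy=5,interpolation=cv2.INTER_CUBIC))
for v,l,r in [(95,370,391),(30,373,398)]:
    print(hit(s,l,v,.125,True),hit(s,r,v,.125,True),hit(s,(l+r)/2,v,.130,True))
E
```

```text
[0.45298416 0.20572116 0.125     ] [0.46766581 0.20619244 0.125     ] [0.45954611 0.20524218 0.13      ]
[0.45585583 0.25380831 0.125     ] [0.47360447 0.25481914 0.125     ] [0.46384735 0.252633   0.13      ]
```

View pics/c3.png

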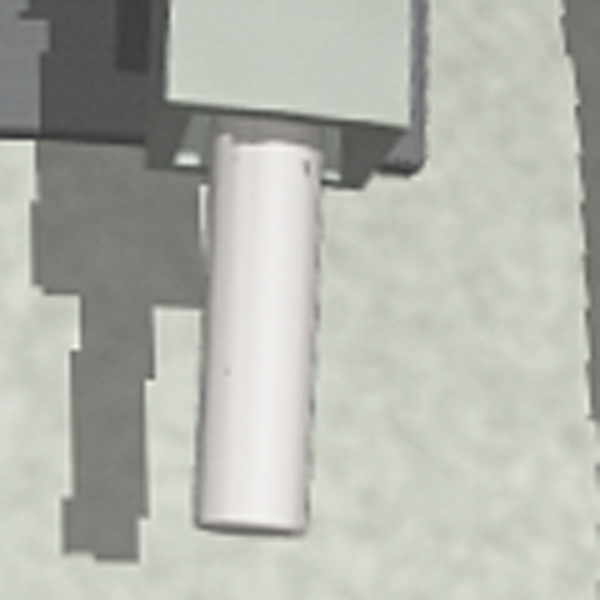

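```bash
python3 - <<'E'
from h import *
s=load('w1'); H=lambda u,v,z:hit(s,330+u/5-.4,v/5-.4,z,True)
a,b=H(252.5,520,.128),H(268,190,.128); print(a,b,(b-a)[0]/(b-a)[1]); print('tip',H(250,532,.122))
c,d=H(165,100,.145),H(408,127,.145); print(c,d,-(d-c)[1]/(d-c)[0],(c+d)/2,np.linalg.norm(d-c))
g=get_state(); M=R.from_quat(g['eef_rot']).as_matrix()
t=np.array([.4605,.218,.117]); print('tool delta',M.T@(t-g['tool_pos'])*100)
E
```

```text
[0.45952212 0.19944786 0.128     ] [0.46242042 0.24740325 0.128     ] 0.060437349198185636
tip [0.46004822 0.19839346 0.122     ]
[0.44664572 0.25458512 0.145     ] [0.47853482 0.2526195  0.145     ] 0.06163942409765779 [0.46259027 0.25360231 0.145     ] 0.03194962452622194
tool delta [11.7752362   3.8422926  13.23055931]
```

Emit:
send_rows --motion '[{"x": 0,"y": 0,"z": 0,"rx": 0,"ry": 0,"rz": 0.05,"jaw": 8.8},{"x": 4,"y": 1,"z": 0,"rx": 0,"ry": 0,"rz": 0,"jaw": 8.8},{"x": 4,"y": 1,"z": 0,"rx": 0,"ry": 0,"rz": 0,"jaw": 8.8},{"x": 4,"y": 1.2,"z": 0,"rx": 0,"ry": 0,"rz": 0,"jaw": 8.8},{"x": 0.6,"y": 0.1,"z": 0,"rx": 0,"ry": 0,"rz": 0,"jaw": 8.8}]'

```text
clock: 3.7
tool_pos: [0.4629, 0.2307, 0.25]
eef_rot: [0.726, 0.687, 0.002, -0.001]
contact_force: [-0.5, -0.1, -0.1]
opening: 0.997
finger_force: 0.0
```

Emit:
send_rows --motion '[{"x": 0,"y": 0,"z": 2,"rx": 0,"ry": 0,"rz": 0,"jaw": 8.8},{"x": 0,"y": 0,"z": 2,"rx": 0,"ry": 0,"rz": 0,"jaw": 8.8},{"x": 0,"y": 0,"z": 2,"rx": 0,"ry": 0,"rz": 0,"jaw": 8.8},{"x": 0,"y": 0,"z": 1,"rx": 0,"ry": 0,"rz": 0,"jaw": 8.8},{"x": 0,"y": 0,"z": 0,"rx": 0,"ry": 0,"rz": 0,"jaw": 8.8}]'

```text
clock: 4.2
tool_pos: [0.4608, 0.2247, 0.1786]
eef_rot: [0.728, 0.686, -0.002, 0.0]
contact_force: [-1.0, 0.7, 0.0]
opening: 0.997
finger_force: 0.0
```

```bash
python3 -c "
from h import *
g=st(); M=R.from_quat(g['eef_rot']).as_matrix()
print(M.T@(np.array([.461,.225,.117])-g['tool_pos'])*100)"
```

```text
{'clock': 4.2, 'q': [-0.3121, 0.6725, -0.3761, 1.9636, 0.4274, 0.5867, -1.0343], 'tool_pos': [0.4608, 0.2247, 0.1786], 'eef_rot': [0.7277, 0.6859, -0.0018, 0.0001], 'contact_force': [-0.9644, 0.702, 0.0053], 'opening': 0.9968, 'finger_force': 0.0}
[[0.059, 0.998, -0.002], [0.998, -0.059, -0.003], [-0.003, -0.002, -1.0]]
[0.04766978 0.03657111 6.16056398]
```

Emit:
send_rows --motion '[{"x": 0,"y": 0,"z": 2,"rx": 0,"ry": 0,"rz": 0,"jaw": 8.8},{"x": 0,"y": 0,"z": 2,"rx": 0,"ry": 0,"rz": 0,"jaw": 8.8},{"x": 0,"y": 0,"z": 1.5,"rx": 0,"ry": 0,"rz": 0,"jaw": 8.8},{"x": 0,"y": 0,"z": 0.7,"rx": 0,"ry": 0,"rz": 0,"jaw": 8.8},{"x": 0,"y": 0,"z": 0,"rx": 0,"ry": 0,"rz": 0,"jaw": 4}]'

```text
clock: 4.7
tool_pos: [0.4613, 0.2264, 0.1177]
eef_rot: [0.727, 0.686, -0.0, 0.0]
contact_force: [-0.6, 1.3, 1.3]
opening: 0.933
finger_force: 0.0
```

Emit:
send_rows --motion '[{"x": 0,"y": 0,"z": 0,"rx": 0,"ry": 0,"rz": 0,"jaw": 1},{"x": 0,"y": 0,"z": 0,"rx": 0,"ry": 0,"rz": 0,"jaw": 1},{"x": 0,"y": 0,"z": 0,"rx": 0,"ry": 0,"rz": 0,"jaw": 1},{"x": 0,"y": 0,"z": 0,"rx": 0,"ry": 0,"rz": 0,"jaw": 1},{"x": 0,"y": 0,"z": 0,"rx": 0,"ry": 0,"rz": 0,"jaw": 1}]' --grip_force 25

```text
clock: 5.2
tool_pos: [0.4613, 0.2269, 0.118]
eef_rot: [0.727, 0.687, 0.0, 0.0]
contact_force: [0.0, -0.4, 0.4]
opening: 0.477
finger_force: 0.0
```

Emit:
send_rows --motion '[{"x": 0,"y": 0,"z": 0,"rx": 0,"ry": 0,"rz": 0,"jaw": 1},{"x": 0,"y": 0,"z": 0,"rx": 0,"ry": 0,"rz": 0,"jaw": 1},{"x": 0,"y": 0,"z": 0,"rx": 0,"ry": 0,"rz": 0,"jaw": 1},{"x": 0,"y": 0,"z": 0,"rx": 0,"ry": 0,"rz": 0,"jaw": 1},{"x": 0,"y": 0,"z": 0,"rx": 0,"ry": 0,"rz": 0,"jaw": 1}]' --grip_force 25

```text
clock: 5.7
tool_pos: [0.4612, 0.2269, 0.1177]
eef_rot: [0.727, 0.687, 0.0, 0.0]
contact_force: [-0.1, -0.6, -0.2]
opening: 0.165
finger_force: 24.8
```

Emit:
send_rows --motion '[{"x": -1,"y": 0,"z": 0,"rx": 0,"ry": 0,"rz": 0,"jaw": 1},{"x": -1.5,"y": 0,"z": 0,"rx": 0,"ry": 0,"rz": 0,"jaw": 1},{"x": -1.5,"y": 0,"z": 0,"rx": 0,"ry": 0,"rz": 0,"jaw": 1},{"x": -1.5,"y": 0,"z": 0,"rx": 0,"ry": 0,"rz": 0,"jaw": 1},{"x": -1.5,"y": 0,"z": 0,"rx": 0,"ry": 0,"rz": 0,"jaw": 1}]'

```text
clock: 6.2
tool_pos: [0.457, 0.1551, 0.1177]
eef_rot: [0.727, 0.686, -0.0, 0.0]
contact_force: [-0.1, 2.2, -0.9]
opening: 0.168
finger_force: 25.0
```

Emit:
send_rows --motion '[{"x": -1.5,"y": 0,"z": 0,"rx": 0,"ry": 0,"rz": 0,"jaw": 1},{"x": -1.5,"y": 0,"z": 0,"rx": 0,"ry": 0,"rz": 0,"jaw": 1},{"x": -1.5,"y": 0,"z": 0,"rx": 0,"ry": 0,"rz": 0,"jaw": 1},{"x": -0.7,"y": 0,"z": 0,"rx": 0,"ry": 0,"rz": 0,"jaw": 1},{"x": 0,"y": 0,"z": 0,"rx": 0,"ry": 0,"rz": 0,"jaw": 1}]'

```text
clock: 6.7
tool_pos: [0.4536, 0.1023, 0.1176]
eef_rot: [0.728, 0.686, -0.002, 0.001]
contact_force: [0.3, -2.7, -0.7]
opening: 0.168
finger_force: 24.9
```

```bash
python3 - <<'E'
from h import *
st(); s=snap('wrist','w2'); snap('scene','s2')
i=s['img'][:,180:520]; cv2.imwrite('pics/w2c.png',cv2.resize(i[:,:,::-1],None,fx=1.25,fy=1.25))
E
```

```text
{'clock': 6.7, 'q': [-0.1559, 0.7375, -0.2678, 2.1461, 0.588, 0.3312, -0.979], 'tool_pos': [0.4536, 0.1023, 0.1176], 'eef_rot': [0.7279, 0.6856, -0.0017, 0.0006], 'contact_force': [0.3205, -2.7372, -0.6546], 'opening': 0.168, 'finger_force': 24.9193}
[[0.06, 0.998, -0.002], [0.998, -0.06, -0.003], [-0.003, -0.001, -1.0]]
```

View pics/w2c.png

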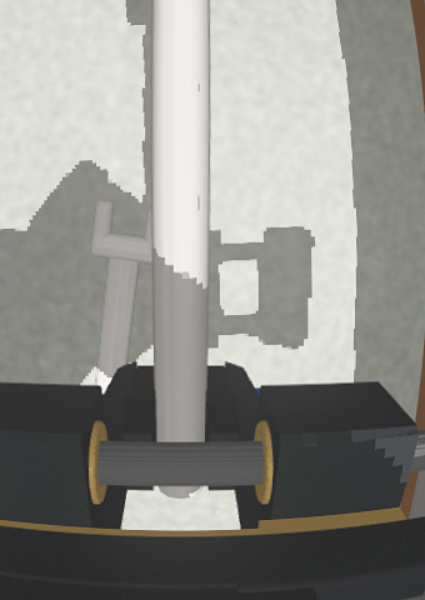

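The jaws hold the shaft near its tip and it is straight. The middle of the shaft is now right at the mouth. Next I push it back 5 mm, open, slide along it to the mouth and regrip.

Emit:
send_rows --motion '[{"x": 0.5,"y": 0,"z": 0,"rx": 0,"ry": 0,"rz": 0,"jaw": 1},{"x": 0,"y": 0,"z": 0,"rx": 0,"ry": 0,"rz": 0,"jaw": 1},{"x": 0,"y": 0,"z": 0,"rx": 0,"ry": 0,"rz": 0,"jaw": 2.5},{"x": 0,"y": 0,"z": 0,"rx": 0,"ry": 0,"rz": 0,"jaw": 4.5},{"x": 0,"y": 0,"z": 0,"rx": 0,"ry": 0,"rz": 0,"jaw": 4.5}]'

```text
clock: 7.3
tool_pos: [0.4547, 0.1108, 0.1178]
eef_rot: [0.727, 0.687, 0.001, -0.0]
contact_force: [0.3, -1.2, 0.2]
opening: 0.417
finger_force: 0.0
```

Emit:
send_rows --motion '[{"x": 0,"y": 0,"z": 0,"rx": 0,"ry": 0,"rz": 0,"jaw": 4.5},{"x": 2,"y": 0,"z": 0,"rx": 0,"ry": 0,"rz": 0,"jaw": 4.5},{"x": 2,"y": 0,"z": 0,"rx": 0,"ry": 0,"rz": 0,"jaw": 4.5},{"x": 2,"y": 0,"z": 0,"rx": 0,"ry": 0,"rz": 0,"jaw": 4.5},{"x": 2,"y": 0,"z": 0,"rx": 0,"ry": 0,"rz": 0,"jaw": 4.5}]'

```text
clock: 7.8
tool_pos: [0.4591, 0.1908, 0.1177]
eef_rot: [0.727, 0.687, 0.0, -0.0]
contact_force: [-1.4, 0.1, 0.7]
opening: 0.512
finger_force: 0.0
```

Emit:
send_rows --motion '[{"x": 2,"y": 0,"z": 0,"rx": 0,"ry": 0,"rz": 0,"jaw": 4.5},{"x": 1.5,"y": 0,"z": 0,"rx": 0,"ry": 0,"rz": 0,"jaw": 4.5},{"x": 1,"y": 0,"z": 0,"rx": 0,"ry": 0,"rz": 0,"jaw": 4.5},{"x": 0,"y": 0,"z": 0,"rx": 0,"ry": 0,"rz": 0,"jaw": 4.5},{"x": 0,"y": 0,"z": 0,"rx": 0,"ry": 0,"rz": 0,"jaw": 4.5}]'

```text
clock: 8.3
tool_pos: [0.4615, 0.2339, 0.1176]
eef_rot: [0.727, 0.686, -0.001, 0.0]
contact_force: [-0.7, -1.2, -0.4]
opening: 0.509
finger_force: 0.0
```

```bash
python3 - <<'E'
from h import *
st(); s=snap('top','t2'); i=s['img'][225:300,140:300]
cv2.imwrite('pics/t2c.png',cv2.resize(i[:,:,::-1],None,fx=5,fy=5,interpolation=cv2.INTER_CUBIC))
for p in [(.452,.0785,.125),(.461,.2535,.125),(.461,.2365,.117)]: print(proj(s,p))
E
```

```text
{'clock': 8.3, 'q': [-0.3795, 0.7742, -0.2952, 1.9945, 0.4959, 0.4437, -1.1058], 'tool_pos': [0.4615, 0.2339, 0.1176], 'eef_rot': [0.7271, 0.6865, -0.0006, 0.0004], 'contact_force': [-0.7277, -1.1733, -0.4402], 'opening': 0.5085, 'finger_force': 0.0}
[[0.057, 0.998, -0.0], [0.998, -0.057, -0.001], [-0.001, -0.0, -1.0]]
(np.float64(272.3457847261334), np.float64(264.7933075050667))
(np.float64(190.39939158576755), np.float64(260.2070341646559))
(np.float64(199.24327423045582), np.float64(260.8464243479951))
```

View pics/t2c.png

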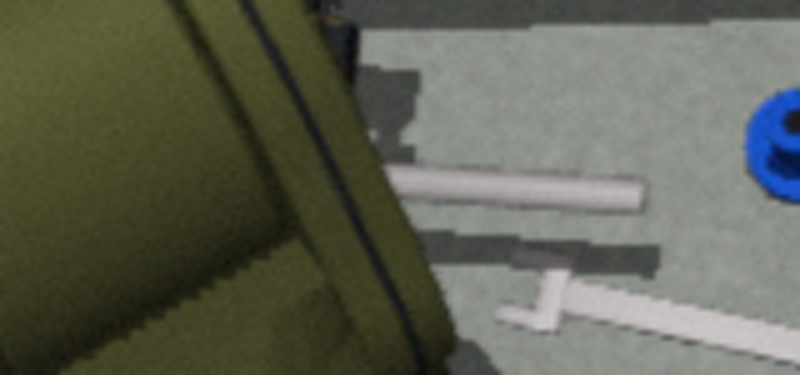

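Emit:
send_rows --motion '[{"x": 0,"y": 0,"z": 0,"rx": 0,"ry": 0,"rz": 0,"jaw": 1},{"x": 0,"y": 0,"z": 0,"rx": 0,"ry": 0,"rz": 0,"jaw": 1},{"x": 0,"y": 0,"z": 0,"rx": 0,"ry": 0,"rz": 0,"jaw": 1},{"x": 0,"y": 0,"z": 0,"rx": 0,"ry": 0,"rz": 0,"jaw": 1},{"x": 0,"y": 0,"z": 0,"rx": 0,"ry": 0,"rz": 0,"jaw": 1}]'

```text
clock: 8.85
tool_pos: [0.4617, 0.2346, 0.1177]
eef_rot: [0.727, 0.687, -0.0, 0.0]
contact_force: [-0.9, -0.3, 0.4]
opening: 0.166
finger_force: 24.8
```

Emit:
send_rows --motion '[{"x": -0.5,"y": 0,"z": 0,"rx": 0,"ry": 0,"rz": 0,"jaw": 1},{"x": -0.5,"y": 0,"z": 0,"rx": 0,"ry": 0,"rz": 0,"jaw": 1},{"x": 0,"y": 0,"z": 0,"rx": 0,"ry": 0,"rz": 0,"jaw": 1},{"x": 0,"y": 0,"z": 0,"rx": 0,"ry": 0,"rz": 0,"jaw": 1},{"x": 0,"y": 0,"z": 0,"rx": 0,"ry": 0,"rz": 0,"jaw": 1}]'

```text
clock: 9.35
tool_pos: [0.4609, 0.2238, 0.1176]
eef_rot: [0.727, 0.686, -0.001, 0.0]
contact_force: [0.2, -2.6, -0.5]
opening: 0.16
finger_force: 24.8
```

Emit:
send_rows --motion '[{"x": 0,"y": 0,"z": 0,"rx": 0,"ry": 0,"rz": 0,"jaw": 3.5},{"x": 0,"y": 0,"z": 0,"rx": 0,"ry": 0,"rz": 0,"jaw": 3.5},{"x": 0.7,"y": 0,"z": 0,"rx": 0,"ry": 0,"rz": 0,"jaw": 3.5},{"x": 0.6,"y": 0,"z": 0,"rx": 0,"ry": 0,"rz": 0,"jaw": 3.5},{"x": 0,"y": 0,"z": 0,"rx": 0,"ry": 0,"rz": 0,"jaw": 3}]'

```text
clock: 9.85
tool_pos: [0.4619, 0.2399, 0.1178]
eef_rot: [0.726, 0.687, 0.001, -0.0]
contact_force: [1.1, -0.1, -0.4]
opening: 0.339
finger_force: 0.0
```

Emit:
send_rows --motion '[{"x": 0,"y": 0,"z": 0,"rx": 0,"ry": 0,"rz": 0,"jaw": 1},{"x": 0,"y": 0,"z": 0,"rx": 0,"ry": 0,"rz": 0,"jaw": 1},{"x": 0,"y": 0,"z": 0,"rx": 0,"ry": 0,"rz": 0,"jaw": 1},{"x": 0,"y": 0,"z": 0,"rx": 0,"ry": 0,"rz": 0,"jaw": 1},{"x": 0,"y": 0,"z": 0,"rx": 0,"ry": 0,"rz": 0,"jaw": 1}]' --grip_force 60

```text
clock: 10.35
tool_pos: [0.4617, 0.2377, 0.1176]
eef_rot: [0.727, 0.687, -0.0, 0.0]
contact_force: [0.6, -0.2, -1.1]
opening: 0.154
finger_force: 60.0
```

Emit:
send_rows --motion '[{"x": 0,"y": 0,"z": -0.4,"rx": 0,"ry": 0,"rz": 0,"jaw": 1},{"x": -1,"y": 0,"z": 0,"rx": 0,"ry": 0,"rz": 0,"jaw": 1},{"x": -2,"y": 0,"z": 0,"rx": 0,"ry": 0,"rz": 0,"jaw": 1},{"x": -2,"y": 0,"z": 0,"rx": 0,"ry": 0,"rz": 0,"jaw": 1},{"x": -2,"y": 0,"z": 0,"rx": 0,"ry": 0,"rz": 0,"jaw": 1}]'

```text
clock: 10.85
tool_pos: [0.4573, 0.166, 0.1215]
eef_rot: [0.727, 0.687, -0.001, 0.0]
contact_force: [0.3, -0.4, -4.9]
opening: 0.156
finger_force: 60.1
```

Emit:
send_rows --motion '[{"x": -2,"y": 0,"z": 0,"rx": 0,"ry": 0,"rz": 0,"jaw": 1},{"x": -2,"y": 0,"z": 0,"rx": 0,"ry": 0,"rz": 0,"jaw": 1},{"x": -2,"y": 0,"z": 0,"rx": 0,"ry": 0,"rz": 0,"jaw": 1},{"x": -2,"y": 0,"z": 0,"rx": 0,"ry": 0,"rz": 0,"jaw": 1},{"x": -2,"y": 0,"z": 0,"rx": 0,"ry": 0,"rz": 0,"jaw": 1}]'

```text
clock: 11.35
tool_pos: [0.4515, 0.0662, 0.1217]
eef_rot: [0.727, 0.686, -0.001, 0.0]
contact_force: [0.2, 0.5, -4.9]
opening: 0.157
finger_force: 60.1
```

Emit:
send_rows --motion '[{"x": -2,"y": 0,"z": 0,"rx": 0,"ry": 0,"rz": 0,"jaw": 1},{"x": -2,"y": 0,"z": 0,"rx": 0,"ry": 0,"rz": 0,"jaw": 1},{"x": -1,"y": 0,"z": 0,"rx": 0,"ry": 0,"rz": 0,"jaw": 1},{"x": 0,"y": 0,"z": 0,"rx": 0,"ry": 0,"rz": 0,"jaw": 1},{"x": 0,"y": 0,"z": 0,"rx": 0,"ry": 0,"rz": 0,"jaw": 1}]'

```text
clock: 11.85
tool_pos: [0.4495, 0.019, 0.1218]
eef_rot: [0.727, 0.687, 0.001, -0.0]
contact_force: [-0.0, 0.5, -4.9]
opening: 0.155
finger_force: 60.0
```

```bash
python3 - <<'E'
from h import *
st(); s=snap('scene','s3'); i=s['img'][120:320,180:500]
cv2.imwrite('pics/s3c.png',cv2.resize(i[:,:,::-1],None,fx=2.5,fy=2.5,interpolation=cv2.INTER_CUBIC))
E
```

```text
{'clock': 11.85, 'q': [0.0309, 0.7208, -0.2792, 2.1896, 0.6396, 0.308, -0.8544], 'tool_pos': [0.4495, 0.019, 0.1218], 'eef_rot': [0.7268, 0.6868, 0.0006, -0.0002], 'contact_force': [-0.0192, 0.5476, -4.8796], 'opening': 0.1554, 'finger_force': 60.0231}
[[0.057, 0.998, 0.001], [0.998, -0.057, 0.001], [0.001, 0.001, -1.0]]
```

View pics/s3c.png

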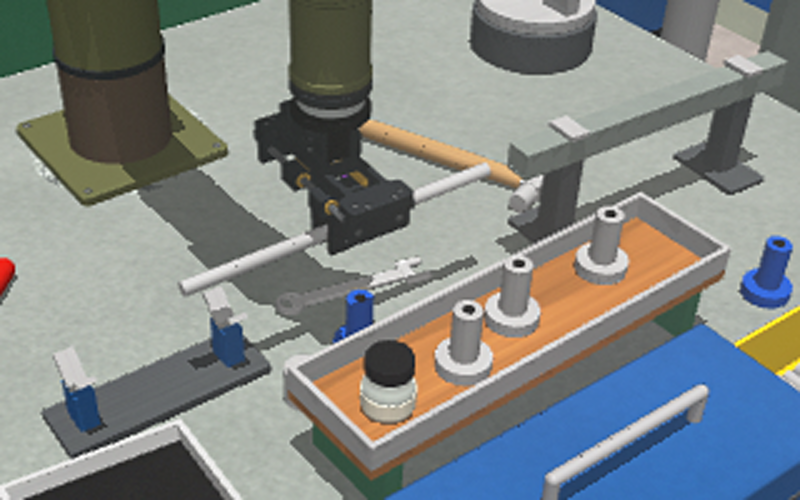

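The shaft is clear of the tube and held level, and the three hubs have not moved. I'll check its tilt by projection while moving it over the stand.

Emit:
send_rows --motion '[{"x": 0,"y": 0,"z": 0,"rx": 0,"ry": 0,"rz": -0.05,"jaw": 1},{"x": -2,"y": -0.5,"z": 0,"rx": 0,"ry": 0,"rz": 0,"jaw": 1},{"x": -2.5,"y": -0.6,"z": 0,"rx": 0,"ry": 0,"rz": 0,"jaw": 1},{"x": -2.5,"y": 0,"z": 0,"rx": 0,"ry": 0,"rz": 0,"jaw": 1},{"x": -2.5,"y": 0,"z": 0,"rx": 0,"ry": 0,"rz": 0,"jaw": 1}]'

```text
clock: 12.4
tool_pos: [0.438, -0.076, 0.1218]
eef_rot: [0.708, 0.706, 0.0, -0.0]
contact_force: [0.2, -0.4, -4.8]
opening: 0.156
finger_force: 60.1
```

Emit:
send_rows --motion '[{"x": -2.5,"y": 0,"z": 0,"rx": 0,"ry": 0,"rz": 0,"jaw": 1},{"x": -2.5,"y": 0,"z": 0,"rx": 0,"ry": 0,"rz": 0,"jaw": 1},{"x": -2.5,"y": 0,"z": 0,"rx": 0,"ry": 0,"rz": 0,"jaw": 1},{"x": -2,"y": 0,"z": 0,"rx": 0,"ry": 0,"rz": 0,"jaw": 1},{"x": -1.5,"y": 0,"z": 0,"rx": 0,"ry": 0,"rz": 0,"jaw": 1}]'

```text
clock: 12.9
tool_pos: [0.4374, -0.1872, 0.1217]
eef_rot: [0.71, 0.705, 0.0, 0.0]
contact_force: [-0.2, 1.5, -5.3]
opening: 0.151
finger_force: 60.1
```

Emit:
send_rows --motion '[{"x": -1,"y": 0,"z": 0,"rx": 0,"ry": 0,"rz": 0,"jaw": 1},{"x": 0,"y": 0,"z": 0,"rx": 0,"ry": 0,"rz": 0,"jaw": 1},{"x": 0,"y": 0,"z": 0,"rx": 0,"ry": 0,"rz": 0,"jaw": 1},{"x": 0,"y": 0,"z": 0,"rx": 0,"ry": 0,"rz": 0,"jaw": 1},{"x": 0,"y": 0,"z": 0,"rx": 0,"ry": 0,"rz": 0,"jaw": 1}]'

```text
clock: 13.4
tool_pos: [0.437, -0.1955, 0.1218]
eef_rot: [0.709, 0.705, 0.0, -0.0]
contact_force: [0.2, -0.0, -4.5]
opening: 0.156
finger_force: 60.1
```

```bash
python3 - <<'E'
from h import *
s=load('s3')
for p in [(.4392,-.144,.1298),(.460,.2155,.1298)]: print(proj(s,p))
g=st(); s=snap('scene','s4'); t=snap('top','t4'); w=snap('wrist','w4')
M=R.from_quat(g['eef_rot']).as_matrix()
print(M.T@(np.array([.4365,-.1945,.118])-g['tool_pos'])*100)
a=cv2.resize(s['img'][160:310,180:380],(800,600),interpolation=cv2.INTER_CUBIC)
b=cv2.resize(t['img'][225:300,250:450],(800,300),interpolation=cv2.INTER_CUBIC)
cv2.imwrite('pics/v4.png',np.vstack([a[80:380],b])[:,:,::-1])
E
```

```text
(np.float64(252.8377191788501), np.float64(232.20980792004468))
(np.float64(374.79119381185956), np.float64(187.78874218598378))
{'clock': 13.4, 'q': [0.5778, 0.7528, -0.4096, 2.1019, 0.7172, 0.4264, -0.4051], 'tool_pos': [0.437, -0.1955, 0.1218], 'eef_rot': [0.7089, 0.7053, 0.0002, -0.0001], 'contact_force': [0.1908, -0.0074, -4.4669], 'opening': 0.1565, 'finger_force': 60.0661}
[[0.005, 1.0, 0.0], [1.0, -0.005, 0.0], [0.0, 0.0, -1.0]]
[ 0.10278661 -0.04883621  0.37923573]
```

View pics/v4.png

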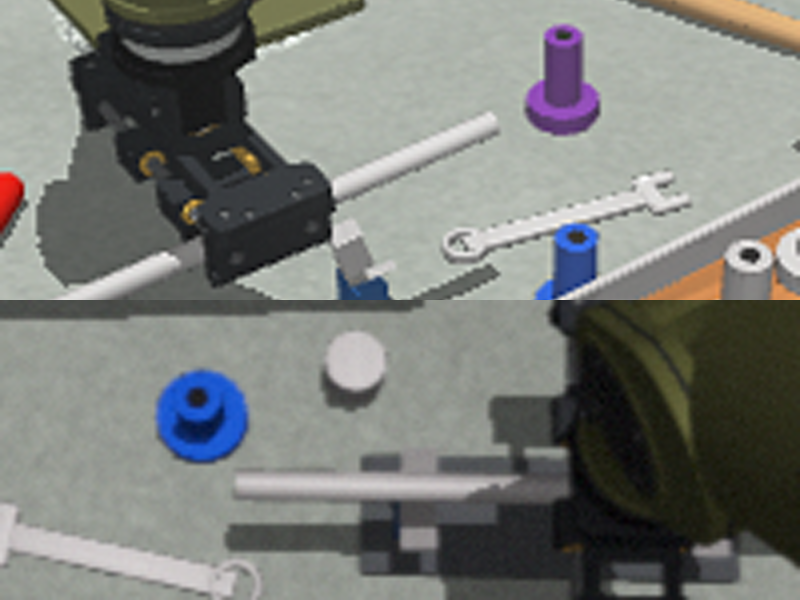

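```bash
python3 - <<'E'
from h import *
s=load('t4'); H=lambda u,v,z: hit(s,250+(u+.5)/4-.5,225+(v-300+.5)/4-.5,z)
print('tail',H(234,485,.1298),'sh',H(420,488,.1338-.002),'vee',H(420,446,.084),H(418,550,.084),(H(420,446,.084)+H(418,550,.084))/2)
E
```

```text
tail [0.43868497 0.00217875 0.1298    ] sh [ 0.43730745 -0.09571734  0.1318    ] vee [ 0.46737257 -0.09879473  0.084     ] [ 0.40995852 -0.09723598  0.084     ] [ 0.43866555 -0.09801535  0.084     ]
```

The tail is at y=0.002, so the shaft's middle is at -0.178, centred over the stand, and x agrees to about 1 mm. Lowering now.

Emit:
send_rows --motion '[{"x": 0,"y": 0,"z": 1,"rx": 0,"ry": 0,"rz": 0,"jaw": 1},{"x": 0,"y": 0,"z": 1.5,"rx": 0,"ry": 0,"rz": 0,"jaw": 1},{"x": 0,"y": 0,"z": 1.5,"rx": 0,"ry": 0,"rz": 0,"jaw": 1},{"x": 0,"y": 0,"z": 1,"rx": 0,"ry": 0,"rz": 0,"jaw": 1},{"x": 0,"y": 0,"z": 0.3,"rx": 0,"ry": 0,"rz": 0,"jaw": 1}]' --grip_force 40

```text
clock: 14.05
tool_pos: [0.4362, -0.1963, 0.0673]
eef_rot: [0.709, 0.705, -0.001, -0.001]
contact_force: [0.1, 0.2, -4.7]
opening: 0.16
finger_force: 40.1
```

Emit:
send_rows --motion '[{"x": 0,"y": 0,"z": 0.15,"rx": 0,"ry": 0,"rz": 0,"jaw": 1},{"x": 0,"y": 0,"z": 0.1,"rx": 0,"ry": 0,"rz": 0,"jaw": 1},{"x": 0,"y": 0,"z": 0,"rx": 0,"ry": 0,"rz": 0,"jaw": 1},{"x": 0,"y": 0,"z": 0,"rx": 0,"ry": 0,"rz": 0,"jaw": 1},{"x": 0,"y": 0,"z": 0,"rx": 0,"ry": 0,"rz": 0,"jaw": 1}]' --grip_force 25

```text
clock: 14.55
tool_pos: [0.4369, -0.1968, 0.0665]
eef_rot: [0.71, 0.705, 0.0, 0.0]
contact_force: [-1.6, -0.7, -4.5]
opening: 0.169
finger_force: 25.1
```

Emit:
send_rows --motion '[{"x": 0,"y": 0,"z": 0.1,"rx": 0,"ry": 0,"rz": 0,"jaw": 1},{"x": 0,"y": 0,"z": 0.1,"rx": 0,"ry": 0,"rz": 0,"jaw": 1},{"x": 0,"y": 0,"z": 0,"rx": 0,"ry": 0,"rz": 0,"jaw": 1},{"x": 0,"y": 0,"z": 0,"rx": 0,"ry": 0,"rz": 0,"jaw": 1},{"x": 0,"y": 0,"z": 0,"rx": 0,"ry": 0,"rz": 0,"jaw": 1}]' --grip_force 15

```text
clock: 15.05
tool_pos: [0.4368, -0.1968, 0.0649]
eef_rot: [0.71, 0.705, -0.0, 0.0]
contact_force: [-2.1, 0.9, 6.9]
opening: 0.174
finger_force: 14.9
```

Emit:
send_rows --motion '[{"x": 0,"y": 0,"z": 0.1,"rx": 0,"ry": 0,"rz": 0,"jaw": 1},{"x": 0,"y": 0,"z": 0.1,"rx": 0,"ry": 0,"rz": 0,"jaw": 1},{"x": 0,"y": 0,"z": 0,"rx": 0,"ry": 0,"rz": 0,"jaw": 1},{"x": 0,"y": 0,"z": 0,"rx": 0,"ry": 0,"rz": 0,"jaw": 1},{"x": 0,"y": 0,"z": 0,"rx": 0,"ry": 0,"rz": 0,"jaw": 1}]' --grip_force 8

```text
clock: 15.55
tool_pos: [0.4368, -0.1969, 0.063]
eef_rot: [0.71, 0.705, -0.0, 0.001]
contact_force: [-2.4, 0.4, 8.1]
opening: 0.171
finger_force: 7.3
```

Emit:
send_rows --motion '[{"x": 0,"y": 0,"z": 0,"rx": 0,"ry": 0,"rz": 0,"jaw": 2.2},{"x": 0,"y": 0,"z": 0,"rx": 0,"ry": 0,"rz": 0,"jaw": 4},{"x": 0,"y": 0,"z": 0,"rx": 0,"ry": 0,"rz": 0,"jaw": 6},{"x": 0,"y": 0,"z": 0,"rx": 0,"ry": 0,"rz": 0,"jaw": 6},{"x": 0,"y": 0,"z": -1,"rx": 0,"ry": 0,"rz": 0,"jaw": 6}]'

```text
clock: 16.05
tool_pos: [0.4363, -0.1964, 0.0715]
eef_rot: [0.709, 0.705, -0.0, -0.001]
contact_force: [-0.6, 0.0, 0.2]
opening: 0.593
finger_force: 0.0
```

Emit:
send_rows --motion '[{"x": 0,"y": 0,"z": -3,"rx": 0,"ry": 0,"rz": 0,"jaw": 6},{"x": 0,"y": 0,"z": -4,"rx": 0,"ry": 0,"rz": 0,"jaw": 6},{"x": 0,"y": 0,"z": -4,"rx": 0,"ry": 0,"rz": 0,"jaw": 6},{"x": 0,"y": 0,"z": -4,"rx": 0,"ry": 0,"rz": 0,"jaw": 6},{"x": 0,"y": 0,"z": -4,"rx": 0,"ry": 0,"rz": -0.05,"jaw": 6}]'

```text
clock: 16.55
tool_pos: [0.4363, -0.1966, 0.2638]
eef_rot: [0.691, 0.723, -0.0, -0.0]
contact_force: [1.4, -0.2, 0.5]
opening: 0.678
finger_force: 0.0
```

Emit:
send_rows --motion '[{"x": 4,"y": 3,"z": 0,"rx": 0,"ry": 0,"rz": 0,"jaw": 6},{"x": 4,"y": 3,"z": 0,"rx": 0,"ry": 0,"rz": 0,"jaw": 6},{"x": 4,"y": 3,"z": 0,"rx": 0,"ry": 0,"rz": 0,"jaw": 6},{"x": 4,"y": 3,"z": 0,"rx": 0,"ry": 0,"rz": 0,"jaw": 6},{"x": 4,"y": 3,"z": 0,"rx": 0,"ry": 0,"rz": 0,"jaw": 6}]'

```text
clock: 17.05
tool_pos: [0.5787, 0.011, 0.2621]
eef_rot: [0.692, 0.722, -0.0, 0.0]
contact_force: [0.6, -1.2, -0.3]
opening: 0.679
finger_force: 0.0
```

Emit:
send_rows --motion '[{"x": 0,"y": 0,"z": 0,"rx": 0,"ry": 0,"rz": -0.15,"jaw": 6},{"x": 0,"y": 0,"z": 0,"rx": 0,"ry": 0,"rz": -0.15,"jaw": 6},{"x": 0,"y": 0,"z": 0,"rx": 0,"ry": 0,"rz": -0.15,"jaw": 6},{"x": 0,"y": 0,"z": 0,"rx": 0,"ry": 0,"rz": -0.15,"jaw": 6},{"x": 0,"y": 0,"z": 0,"rx": 0,"ry": 0,"rz": -0.15,"jaw": 6}]'

```text
clock: 17.55
tool_pos: [0.5778, 0.0094, 0.2619]
eef_rot: [0.376, 0.927, -0.0, -0.0]
contact_force: [0.3, -0.0, 1.3]
opening: 0.679
finger_force: 0.0
```

Emit:
send_rows --motion '[{"x": 0,"y": 0,"z": 0,"rx": 0,"ry": 0,"rz": -0.15,"jaw": 6},{"x": 0,"y": 0,"z": 0,"rx": 0,"ry": 0,"rz": -0.15,"jaw": 6},{"x": 0,"y": 0,"z": 0,"rx": 0,"ry": 0,"rz": -0.15,"jaw": 6},{"x": 0,"y": 0,"z": 0,"rx": 0,"ry": 0,"rz": -0.15,"jaw": 6},{"x": 0,"y": 0,"z": 0,"rx": 0,"ry": 0,"rz": -0.15,"jaw": 6}]'

```text
clock: 18.05
tool_pos: [0.5778, 0.0093, 0.2619]
eef_rot: [0.011, 1.0, -0.0, -0.0]
contact_force: [-1.3, 0.2, -0.2]
opening: 0.678
finger_force: 0.0
```

```bash
python3 - <<'E'
from h import *
g=st(); t=snap('top','t5'); w=snap('wrist','w5'); s=snap('scene','s5')
M=R.from_quat(g['eef_rot']).as_matrix()
print(M.T@(np.array([.641,.0387,.22])-g['tool_pos'])*100)
a=cv2.resize(t['img'][170:300,130:470],(800,306),interpolation=cv2.INTER_CUBIC)
b=cv2.resize(s['img'][140:320,180:500],(480,270),interpolation=cv2.INTER_CUBIC)
c=cv2.resize(w['img'],(320,240)); bb=np.zeros((270,800,3),np.uint8); bb[:,:480]=b; bb[:240,480:]=c
cv2.imwrite('pics/v5.png',np.vstack([a,bb])[:,:,::-1])
E
```

```text
{'clock': 18.05, 'q': [0.4534, 0.7901, -1.0319, 1.6741, 0.744, 1.1212, 0.7549], 'tool_pos': [0.5778, 0.0093, 0.2619], 'eef_rot': [0.0109, 0.9999, -0.0002, -0.0003], 'contact_force': [-1.2868, 0.2353, -0.2038], 'opening': 0.6783, 'finger_force': 0.0}
[[-1.0, 0.022, -0.001], [0.022, 1.0, -0.0], [0.0, -0.0, -1.0]]
[-6.25465834  3.07822679  4.18524532]
```

View pics/v5.png

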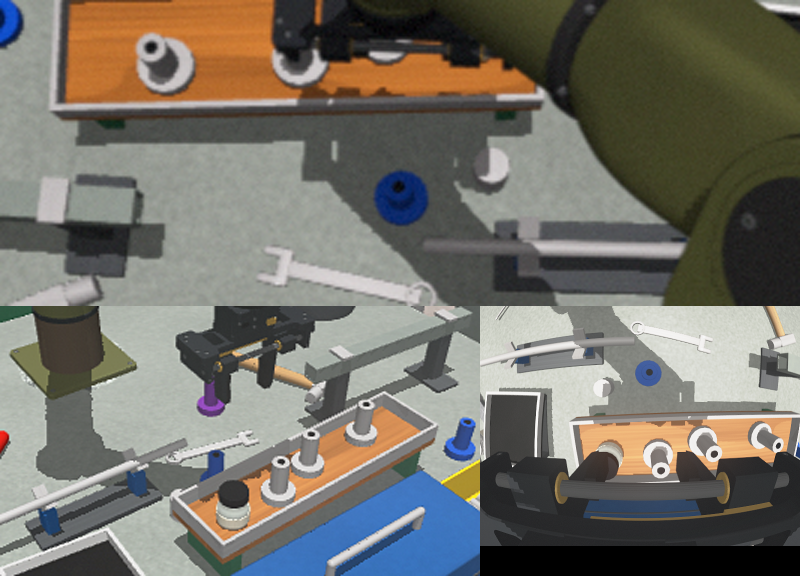

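The shaft lies in both vees, the arm is clear, and the hubs look unmoved. I'll check each hub by template shift in the scene camera before picking it.

```bash
cat >> h.py <<'E'
HUBS={1:(.6315,.208),2:(.6166,.1198),3:(.6407,.0387)}
def shifts(f,cam='scene'):
    a=load(cam+'0'); b=snap(cam,f)
    for k,(x,y) in HUBS.items():
        u,v=map(int,np.round(proj(a,(x,y,.12)))); T=a['img'][v-20:v+20,u-14:u+14]
        S=b['img'][v-60:v+60,u-60:u+60]; m=cv2.matchTemplate(S,T,cv2.TM_CCOEFF_NORMED); _,sc,_,l=cv2.minMaxLoc(m)
        print('hub',k,(u,v),'shift',l[0]-46,l[1]-40,'score',round(sc,3))
    return b
def to(x,y,z):
    g=get_state(); M=R.from_quat(g['eef_rot']).as_matrix(); print('delta cm',np.round(M.T@(np.array([x,y,z])-g['tool_pos'])*100,2), 'eef',np.round(g['tool_pos'],4),'q',np.round(g['q'],2), M[:,2].round(3))
E
python3 -c "
from h import *
shifts('s6'); to(.6407,.0387,.122)"
```

```text
hub 1 (418, 224) shift 5 -10 score 0.647
hub 2 (387, 234) shift 0 0 score 0.94
hub 3 (367, 253) shift 0 0 score 0.926
delta cm [-6.2   3.12 13.99] eef [0.5779 0.0094 0.2619] q [ 0.45  0.79 -1.03  1.67  0.74  1.12  0.75] [-0.001  0.    -1.   ]
```

Hub1 has been knocked: in the top view its boss moved from about (213.5,180) to (194,190). I'll re-measure it, then pick hub3 first.

```bash
python3 - <<'E'
from h import *
s=load('t5'); H=lambda u,v,z: hit(s,130+u/2.353,170+v/2.353,z)
print(H(150,48,.15),H(166,66,.095)); q=load('s5')
# scene: boss top at crop b (366,399-306), scale 1.5
print(hit(q,180+366/1.5,140+(399-306)/1.5,.15))
E
```

```text
[0.60837858 0.24865632 0.15      ] [0.60728521 0.2468026  0.095     ]
[0.60039044 0.25499873 0.15      ]
```

Emit:
send_rows --motion '[{"x": -2,"y": 1,"z": 0,"rx": 0,"ry": 0,"rz": 0,"jaw": 6},{"x": -2,"y": 1,"z": 0,"rx": 0,"ry": 0,"rz": 0,"jaw": 6},{"x": -1.5,"y": 0.8,"z": 0,"rx": 0,"ry": 0,"rz": 0,"jaw": 6},{"x": -0.7,"y": 0.3,"z": 2,"rx": 0,"ry": 0,"rz": 0,"jaw": 6},{"x": 0,"y": 0,"z": 3,"rx": 0,"ry": 0,"rz": 0,"jaw": 6}]'

```text
clock: 18.75
tool_pos: [0.6422, 0.0399, 0.2121]
eef_rot: [0.015, 1.0, 0.0, 0.002]
contact_force: [-0.0, -0.0, -0.1]
opening: 0.682
finger_force: 0.0
```

Emit:
send_rows --motion '[{"x": 0,"y": 0,"z": 2,"rx": 0,"ry": 0,"rz": 0,"jaw": 6},{"x": 0,"y": 0,"z": 1,"rx": 0,"ry": 0,"rz": 0,"jaw": 6},{"x": 0,"y": 0,"z": 0,"rx": 0,"ry": 0,"rz": 0,"jaw": 6},{"x": 0,"y": 0,"z": 0,"rx": 0,"ry": 0,"rz": 0,"jaw": 6},{"x": 0,"y": 0,"z": 0,"rx": 0,"ry": 0,"rz": 0,"jaw": 6}]'

```text
clock: 19.25
tool_pos: [0.6414, 0.0392, 0.1834]
eef_rot: [0.014, 1.0, 0.0, 0.001]
contact_force: [0.8, -0.5, 0.1]
opening: 0.681
finger_force: 0.0
```

```bash
python3 - <<'E'
from h import *
to(.6407,.0387,.122); s=snap('wrist','w7')
for p in [(.6407,.0387,.15),(.6407+.014,.0387,.15),(.6407,.0387+.014,.15),(.6407-.014,.0387,.15)]: print(proj(s,p,True))
cv2.imwrite('pics/w7.png',s['img'][:,:,::-1])
E
```

```text
delta cm [ 0.08 -0.05  6.14] eef [0.6414 0.0392 0.1834] q [ 0.33  0.95 -0.95  1.55  0.84  1.09  0.72] [ 0.002  0.001 -1.   ]
(np.float64(325.07413313160686), np.float64(291.1668283052455))
(np.float64(325.8273356780326), np.float64(316.81951084015293))
(np.float64(353.7269343231582), np.float64(290.3377148346804))
(np.float64(324.2767437979467), np.float64(263.96128879899993))
```

View pics/w7.png

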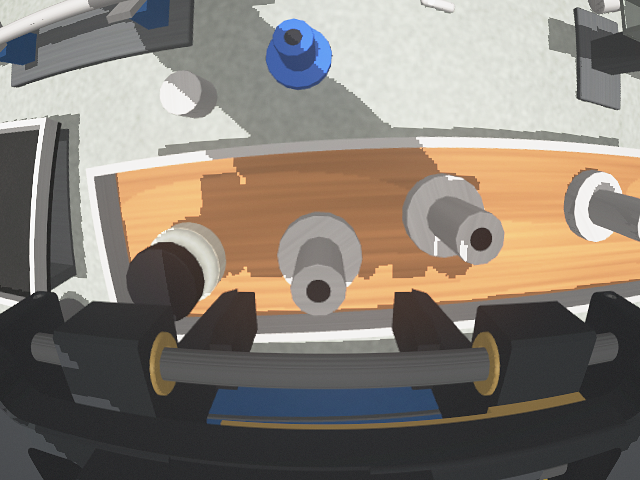

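The wrist picture puts the hub3 boss top at (318,291) against the predicted (325,291), so I shift 3 mm toward -y.

Emit:
send_rows --motion '[{"x": 0.05,"y": -0.35,"z": 0,"rx": 0,"ry": 0,"rz": 0,"jaw": 6},{"x": 0,"y": 0,"z": 2,"rx": 0,"ry": 0,"rz": 0,"jaw": 6},{"x": 0,"y": 0,"z": 2,"rx": 0,"ry": 0,"rz": 0,"jaw": 6},{"x": 0,"y": 0,"z": 1.5,"rx": 0,"ry": 0,"rz": 0,"jaw": 6},{"x": 0,"y": 0,"z": 0.6,"rx": 0,"ry": 0,"rz": 0,"jaw": 6}]'

```text
clock: 19.8
tool_pos: [0.6392, 0.0347, 0.119]
eef_rot: [0.014, 1.0, -0.001, -0.001]
contact_force: [-0.8, 0.1, 0.0]
opening: 0.679
finger_force: 0.0
```

Emit:
send_rows --motion '[{"x": 0,"y": 0,"z": 0,"rx": 0,"ry": 0,"rz": 0,"jaw": 2},{"x": 0,"y": 0,"z": 0,"rx": 0,"ry": 0,"rz": 0,"jaw": 2},{"x": 0,"y": 0,"z": 0,"rx": 0,"ry": 0,"rz": 0,"jaw": 2},{"x": 0,"y": 0,"z": 0,"rx": 0,"ry": 0,"rz": 0,"jaw": 2},{"x": 0,"y": 0,"z": 0,"rx": 0,"ry": 0,"rz": 0,"jaw": 2}]' --grip_force 30

```text
clock: 20.3
tool_pos: [0.6407, 0.0357, 0.122]
eef_rot: [0.014, 1.0, 0.0, 0.001]
contact_force: [-0.2, 0.7, 2.1]
opening: 0.311
finger_force: 30.0
```

Emit:
send_rows --motion '[{"x": 0,"y": 0,"z": 0,"rx": 0,"ry": 0,"rz": 0,"jaw": 2},{"x": 0,"y": 0,"z": 0,"rx": 0,"ry": 0,"rz": 0,"jaw": 2},{"x": 0,"y": 0,"z": -1,"rx": 0,"ry": 0,"rz": 0,"jaw": 2},{"x": 0,"y": 0,"z": -2,"rx": 0,"ry": 0,"rz": 0,"jaw": 2},{"x": 0,"y": 0,"z": -2,"rx": 0,"ry": 0,"rz": 0,"jaw": 2}]' --grip_force 40

```text
clock: 20.8
tool_pos: [0.64, 0.0353, 0.1726]
eef_rot: [0.014, 1.0, -0.0, -0.0]
contact_force: [0.4, -0.2, -2.0]
opening: 0.307
finger_force: 40.0
```

Emit:
send_rows --motion '[{"x": 0,"y": 0,"z": -3,"rx": 0,"ry": 0,"rz": 0,"jaw": 2},{"x": 0,"y": 0,"z": -2,"rx": 0,"ry": 0,"rz": 0,"jaw": 2},{"x": 0,"y": 0,"z": 0,"rx": 0,"ry": 0,"rz": 0,"jaw": 2},{"x": 0,"y": 0,"z": 0,"rx": 0,"ry": 0,"rz": 0,"jaw": 2},{"x": 0,"y": 0,"z": 0,"rx": 0,"ry": 0,"rz": 0,"jaw": 2}]'

```text
clock: 21.3
tool_pos: [0.6396, 0.0347, 0.2202]
eef_rot: [0.014, 1.0, -0.001, -0.001]
contact_force: [-1.1, 0.2, -2.2]
opening: 0.304
finger_force: 40.0
```

Hub3 is held. I'll tilt the tool to the tray's slope and work out the placing moves.

Emit:
send_rows --motion '[{"x": 0,"y": 0,"z": 0,"rx": 0,"ry": 0,"rz": 0.08,"jaw": 2},{"x": 0,"y": 0,"z": 0,"rx": 0,"ry": -0.1,"rz": 0,"jaw": 2},{"x": 0,"y": 0,"z": 0,"rx": 0,"ry": -0.11,"rz": 0,"jaw": 2},{"x": 0,"y": 0,"z": 0,"rx": 0,"ry": 0,"rz": 0,"jaw": 2},{"x": 0,"y": 0,"z": 0,"rx": 0,"ry": 0,"rz": 0,"jaw": 2}]'

```text
clock: 21.8
tool_pos: [0.64, 0.0348, 0.2207]
eef_rot: [0.053, 0.993, -0.006, 0.103]
contact_force: [0.3, 1.0, -2.0]
opening: 0.307
finger_force: 40.0
```

```bash
cat >> h.py <<'E'
F0=np.array([.600,-.293,.050]); XH=np.array([.994,-.109,0]); YH=np.array([.109,.994,0]); al=.21
NN=np.cos(al)*np.array([0,0,1])-np.sin(al)*XH; EE=np.cos(al)*XH+np.sin(al)*np.array([0,0,1])
def tray(a,b,h,up=.042): # TCP goal: floor point (a,b), h above seated
    return F0+a*EE+b*YH+(up+h)*NN
E
python3 - <<'E'
from h import *
g=get_state(); M=R.from_quat(g['eef_rot']).as_matrix(); print(M.round(3).tolist(),'want z',-NN.round(3),'y',YH)
t=tray(0,-.04,.08); print(t,'seat',tray(0,-.04,0)); to(*t); to(t[0],t[1],g['tool_pos'][2])
t=load('t5'); 
# recheck tray with wrist? verify tray corners w5
w=load('w5'); print([np.round(proj(w,q,True)) .tolist() for q in [(.5227,-.1986,.0497),(.6891,-.2167,.0855)]])
E
```

```text
[[-0.973, 0.107, 0.204], [0.105, 0.994, -0.024], [-0.206, -0.002, -0.979]] want z [ 0.207 -0.023 -0.978] y [0.109 0.994 0.   ]
[ 0.57036048 -0.3299879   0.16931977] seat [ 0.58693722 -0.33180567  0.0910773 ]
delta cm [  4.01 -37.01   4.46] eef [0.64   0.0348 0.2207] q [ 0.34  0.81 -0.9   1.73  0.97  0.88  0.48] [ 0.204 -0.024 -0.979]
delta cm [  2.95 -37.02  -0.56] eef [0.64   0.0348 0.2207] q [ 0.34  0.81 -0.9   1.73  0.97  0.88  0.48] [ 0.204 -0.024 -0.979]
[[122.0, 174.0], [117.0, 335.0]]
```

```bash
python3 - <<'E'
from h import *
w=load('w7'); s=load('scene0'); t=load('top0')
C=[F0+a*.086*EE+b*.086*YH+.018*NN for a,b in((1,1),(1,-1),(-1,-1),(-1,1))]
for c in C: print(c.round(4),'w7',np.round(proj(w,c,True),1),'scene',np.round(proj(s,c),1),'top',np.round(proj(t,c),1))
g=cv2.resize(s['img'][280:400,165:305],None,fx=4,fy=4,interpolation=cv2.INTER_CUBIC); 
h=cv2.resize(w['img'][90:330,0:160],(320,480))
o=np.zeros((480,880,3),np.uint8); o[:,:560]=g; o[:,560:]=h; cv2.imwrite('pics/chk.png',cv2.resize(o[:,:,::-1],(800,436)))
E
```

```text
[ 0.6893 -0.2163  0.0855] w7 [ 38.1 312.4] scene [284.1 326.3] top [405.2 165.5]
[ 0.6705 -0.3872  0.0855] w7 [-58.2 287.3] scene [201.8 360.9] top [480.4 173.6]
[ 0.5033 -0.3689  0.0497] w7 [-51.2 131.5] scene [179.2 313.7] top [472.1 248.5]
[ 0.522  -0.1979  0.0497] w7 [ 48.3 116.6] scene [252.8 286.2] top [396.8 240.1]
```

The tray corner in the wrist picture (47,118) matches its prediction (48,117), so I carry hub3 over.

Emit:
send_rows --motion '[{"x": 0,"y": -3,"z": 0,"rx": 0,"ry": 0,"rz": 0,"jaw": 2},{"x": 0.3,"y": -4,"z": 0,"rx": 0,"ry": 0,"rz": 0,"jaw": 2},{"x": 0.3,"y": -4,"z": 0,"rx": 0,"ry": 0,"rz": 0,"jaw": 2},{"x": 0.4,"y": -4,"z": 0,"rx": 0,"ry": 0,"rz": 0,"jaw": 2},{"x": 0.5,"y": -4,"z": 0,"rx": 0,"ry": 0,"rz": 0,"jaw": 2}]'

```text
clock: 22.3
tool_pos: [0.6064, -0.1546, 0.2179]
eef_rot: [0.055, 0.993, -0.005, 0.104]
contact_force: [-1.0, -0.1, -2.4]
opening: 0.308
finger_force: 40.0
```

Emit:
send_rows --motion '[{"x": 0.5,"y": -4,"z": 0,"rx": 0,"ry": 0,"rz": 0,"jaw": 2},{"x": 0.5,"y": -4,"z": 0,"rx": 0,"ry": 0,"rz": 0,"jaw": 2},{"x": 0.5,"y": -4,"z": 0,"rx": 0,"ry": 0,"rz": 0,"jaw": 2},{"x": 0.5,"y": -3,"z": 0,"rx": 0,"ry": 0,"rz": 0,"jaw": 2},{"x": 0.5,"y": -3,"z": 0,"rx": 0,"ry": 0,"rz": 0,"jaw": 2}]'

```text
clock: 22.8
tool_pos: [0.5617, -0.3317, 0.2124]
eef_rot: [0.056, 0.993, -0.005, 0.104]
contact_force: [-0.2, 1.2, -2.1]
opening: 0.306
finger_force: 40.0
```

Emit:
send_rows --motion '[{"x": 0,"y": 0,"z": 1.5,"rx": 0,"ry": 0,"rz": 0,"jaw": 2},{"x": 0,"y": 0,"z": 2,"rx": 0,"ry": 0,"rz": 0,"jaw": 2},{"x": 0,"y": 0,"z": 1,"rx": 0,"ry": 0,"rz": 0,"jaw": 2},{"x": 0,"y": 0,"z": 0,"rx": 0,"ry": 0,"rz": 0,"jaw": 2},{"x": 0,"y": 0,"z": 0,"rx": 0,"ry": 0,"rz": 0,"jaw": 2}]'

```text
clock: 23.3
tool_pos: [0.5716, -0.3289, 0.1691]
eef_rot: [0.053, 0.993, -0.005, 0.105]
contact_force: [0.8, 0.2, -1.4]
opening: 0.307
finger_force: 40.0
```

```bash
python3 -c "
from h import *
st(); to(*tray(0,-.04,0)); shifts('s8')"
```

```text
{'clock': 23.3, 'q': [0.9799, 0.9304, -0.9386, 1.7024, 0.9973, 0.7997, 1.0984], 'tool_pos': [0.5716, -0.3289, 0.1691], 'eef_rot': [0.0534, 0.993, -0.0053, 0.1048], 'contact_force': [0.7515, 0.1743, -1.364], 'opening': 0.3073, 'finger_force': 40.0003}
[[-0.972, 0.107, 0.208], [0.105, 0.994, -0.022], [-0.209, 0.001, -0.978]]
delta cm [ 0.11 -0.13  7.95] eef [ 0.5716 -0.3289  0.1691] q [ 0.98  0.93 -0.94  1.7   1.    0.8   1.1 ] [ 0.208 -0.022 -0.978]
hub 1 (418, 224) shift 5 -10 score 0.646
hub 2 (387, 234) shift 0 0 score 0.947
hub 3 (367, 253) shift 20 -19 score 0.554
```

Emit:
send_rows --motion '[{"x": 0.1,"y": -0.1,"z": 1.5,"rx": 0,"ry": 0,"rz": 0,"jaw": 2},{"x": 0,"y": 0,"z": 2,"rx": 0,"ry": 0,"rz": 0,"jaw": 2},{"x": 0,"y": 0,"z": 2,"rx": 0,"ry": 0,"rz": 0,"jaw": 2},{"x": 0,"y": 0,"z": 1.2,"rx": 0,"ry": 0,"rz": 0,"jaw": 2},{"x": 0,"y": 0,"z": 0.5,"rx": 0,"ry": 0,"rz": 0,"jaw": 2}]'

```text
clock: 23.85
tool_pos: [0.5843, -0.3317, 0.0967]
eef_rot: [0.053, 0.993, -0.005, 0.104]
contact_force: [-0.1, -0.1, -2.7]
opening: 0.309
finger_force: 40.0
```

Emit:
send_rows --motion '[{"x": 0,"y": 0,"z": 0.2,"rx": 0,"ry": 0,"rz": 0,"jaw": 2},{"x": 0,"y": 0,"z": 0.1,"rx": 0,"ry": 0,"rz": 0,"jaw": 2},{"x": 0,"y": 0,"z": 0,"rx": 0,"ry": 0,"rz": 0,"jaw": 2},{"x": 0,"y": 0,"z": 0,"rx": 0,"ry": 0,"rz": 0,"jaw": 2},{"x": 0,"y": 0,"z": 0,"rx": 0,"ry": 0,"rz": 0,"jaw": 2}]'

```text
clock: 24.35
tool_pos: [0.5855, -0.332, 0.0959]
eef_rot: [0.054, 0.993, -0.006, 0.105]
contact_force: [-0.1, 0.3, -1.5]
opening: 0.31
finger_force: 40.0
```

Emit:
send_rows --motion '[{"x": 0,"y": 0,"z": 0.2,"rx": 0,"ry": 0,"rz": 0,"jaw": 2},{"x": 0,"y": 0,"z": 0.1,"rx": 0,"ry": 0,"rz": 0,"jaw": 2},{"x": 0,"y": 0,"z": 0,"rx": 0,"ry": 0,"rz": 0,"jaw": 2},{"x": 0,"y": 0,"z": 0,"rx": 0,"ry": 0,"rz": 0,"jaw": 2},{"x": 0,"y": 0,"z": 0,"rx": 0,"ry": 0,"rz": 0,"jaw": 2}]'

```text
clock: 24.85
tool_pos: [0.586, -0.3319, 0.0924]
eef_rot: [0.054, 0.993, -0.006, 0.105]
contact_force: [-0.4, 0.3, -2.9]
opening: 0.307
finger_force: 40.0
```

Emit:
send_rows --motion '[{"x": 0,"y": 0,"z": 0.1,"rx": 0,"ry": 0,"rz": 0,"jaw": 2},{"x": 0,"y": 0,"z": 0.05,"rx": 0,"ry": 0,"rz": 0,"jaw": 2},{"x": 0,"y": 0,"z": 0,"rx": 0,"ry": 0,"rz": 0,"jaw": 2},{"x": 0,"y": 0,"z": 0,"rx": 0,"ry": 0,"rz": 0,"jaw": 2},{"x": 0,"y": 0,"z": 0,"rx": 0,"ry": 0,"rz": 0,"jaw": 2}]' --grip_force 20

```text
clock: 25.35
tool_pos: [0.5862, -0.332, 0.091]
eef_rot: [0.054, 0.993, -0.006, 0.105]
contact_force: [-0.3, -0.1, -2.0]
opening: 0.31
finger_force: 20.0
```

Still hanging, so the seat is a little lower; I continue in small steps.

Emit:
send_rows --motion '[{"x": 0,"y": 0,"z": 0.1,"rx": 0,"ry": 0,"rz": 0,"jaw": 2},{"x": 0,"y": 0,"z": 0.05,"rx": 0,"ry": 0,"rz": 0,"jaw": 2},{"x": 0,"y": 0,"z": 0,"rx": 0,"ry": 0,"rz": 0,"jaw": 2},{"x": 0,"y": 0,"z": 0,"rx": 0,"ry": 0,"rz": 0,"jaw": 2},{"x": 0,"y": 0,"z": 0,"rx": 0,"ry": 0,"rz": 0,"jaw": 2}]' --grip_force 12

```text
clock: 25.85
tool_pos: [0.5863, -0.332, 0.0908]
eef_rot: [0.054, 0.993, -0.006, 0.105]
contact_force: [-6.5, 1.1, 9.6]
opening: 0.316
finger_force: 12.0
```

Emit:
send_rows --motion '[{"x": 0,"y": 0,"z": 0.1,"rx": 0,"ry": 0,"rz": 0,"jaw": 2},{"x": 0,"y": 0,"z": 0.05,"rx": 0,"ry": 0,"rz": 0,"jaw": 2},{"x": 0,"y": 0,"z": 0,"rx": 0,"ry": 0,"rz": 0,"jaw": 2},{"x": 0,"y": 0,"z": 0,"rx": 0,"ry": 0,"rz": 0,"jaw": 2},{"x": 0,"y": 0,"z": 0,"rx": 0,"ry": 0,"rz": 0,"jaw": 2}]' --grip_force 12

```text
clock: 26.35
tool_pos: [0.5869, -0.3321, 0.0902]
eef_rot: [0.054, 0.993, -0.006, 0.105]
contact_force: [-8.3, 1.1, 13.8]
opening: 0.318
finger_force: 12.0
```

Seated at the predicted height. Release, retreat along the tool axis, level the tool and go to hub2.

Emit:
send_rows --motion '[{"x": 0,"y": 0,"z": 0,"rx": 0,"ry": 0,"rz": 0,"jaw": 3.2},{"x": 0,"y": 0,"z": 0,"rx": 0,"ry": 0,"rz": 0,"jaw": 5},{"x": 0,"y": 0,"z": 0,"rx": 0,"ry": 0,"rz": 0,"jaw": 6},{"x": 0,"y": 0,"z": 0,"rx": 0,"ry": 0,"rz": 0,"jaw": 6},{"x": 0,"y": 0,"z": -1,"rx": 0,"ry": 0,"rz": 0,"jaw": 6}]'

```text
clock: 26.85
tool_pos: [0.5841, -0.3315, 0.0966]
eef_rot: [0.053, 0.993, -0.005, 0.104]
contact_force: [-0.4, 0.7, -0.5]
opening: 0.678
finger_force: 0.0
```

Emit:
send_rows --motion '[{"x": 0,"y": 0,"z": -2,"rx": 0,"ry": 0,"rz": 0,"jaw": 6},{"x": 0,"y": 0,"z": -3,"rx": 0,"ry": 0,"rz": 0,"jaw": 6},{"x": 0,"y": 0,"z": -3,"rx": 0,"ry": 0,"rz": 0,"jaw": 6},{"x": 0,"y": 0,"z": -3,"rx": 0,"ry": 0,"rz": 0,"jaw": 6},{"x": 0,"y": 0,"z": -2,"rx": 0,"ry": 0,"rz": 0,"jaw": 6}]'

```text
clock: 27.35
tool_pos: [0.5582, -0.3287, 0.2278]
eef_rot: [0.053, 0.993, -0.006, 0.106]
contact_force: [-0.2, -0.1, -0.5]
opening: 0.684
finger_force: 0.0
```

Emit:
send_rows --motion '[{"x": 0,"y": 0,"z": 0,"rx": 0,"ry": 0.11,"rz": 0,"jaw": 6},{"x": 0,"y": 0,"z": 0,"rx": 0,"ry": 0.1,"rz": 0,"jaw": 6},{"x": 0,"y": 0,"z": 0,"rx": 0,"ry": 0,"rz": -0.08,"jaw": 6},{"x": -1,"y": 4,"z": 0,"rx": 0,"ry": 0,"rz": 0,"jaw": 6},{"x": -1,"y": 4,"z": 0,"rx": 0,"ry": 0,"rz": 0,"jaw": 6}]'

```text
clock: 27.85
tool_pos: [0.5801, -0.2497, 0.2251]
eef_rot: [0.016, 1.0, 0.0, 0.0]
contact_force: [0.1, -0.2, -0.1]
opening: 0.681
finger_force: 0.0
```

Emit:
send_rows --motion '[{"x": -1,"y": 4,"z": 0,"rx": 0,"ry": 0,"rz": 0,"jaw": 6},{"x": -1,"y": 4,"z": 0,"rx": 0,"ry": 0,"rz": 0,"jaw": 6},{"x": -1,"y": 4,"z": 0,"rx": 0,"ry": 0,"rz": 0,"jaw": 6},{"x": -1,"y": 4,"z": 0,"rx": 0,"ry": 0,"rz": 0,"jaw": 6},{"x": 0,"y": 4,"z": 0,"rx": 0,"ry": 0,"rz": 0,"jaw": 6}]'

```text
clock: 28.35
tool_pos: [0.6266, -0.0487, 0.2256]
eef_rot: [0.014, 1.0, 0.0, 0.001]
contact_force: [1.3, -0.1, -0.1]
opening: 0.68
finger_force: 0.0
```

Emit:
send_rows --motion '[{"x": 0,"y": 4,"z": 0,"rx": 0,"ry": 0,"rz": 0,"jaw": 6},{"x": 0,"y": 4,"z": 0,"rx": 0,"ry": 0,"rz": 0,"jaw": 6},{"x": 0,"y": 4,"z": 0,"rx": 0,"ry": 0,"rz": 0,"jaw": 6},{"x": 0,"y": 0,"z": 0,"rx": 0,"ry": 0,"rz": 0,"jaw": 6},{"x": 0,"y": 0,"z": 0,"rx": 0,"ry": 0,"rz": 0,"jaw": 6}]'

```text
clock: 28.85
tool_pos: [0.6288, 0.0706, 0.2255]
eef_rot: [0.013, 1.0, 0.0, 0.0]
contact_force: [-0.3, -0.4, 0.9]
opening: 0.678
finger_force: 0.0
```

```bash
python3 - <<'E'
from h import *
st(); to(.6166,.1198,.122); shifts('s9'); s=snap('wrist','w9')
# find dark bore of boss near prediction, in wrist
def bore(s,x,y):
    u,v=proj(s,(x,y,.15),True); print('pred',u,v)
    u,v=int(u),int(v); g=cv2.cvtColor(s['img'],cv2.COLOR_RGB2GRAY); a=g[max(0,v-40):v+40,max(0,u-60):u+60]
    n,l,st_,c=cv2.connectedComponentsWithStats((a<60).astype(np.uint8))
    for k in range(1,n):
        if 60<st_[k,4]<1500: p=c[k]+[max(0,u-60),max(0,v-40)]; print(st_[k].tolist(),p.round(1),hit(s,*p,.15,True).round(4))
bore(s,.6166,.1198); bore(s,.607,.2485)
E
```

```text
{'clock': 28.85, 'q': [0.2891, 0.8809, -0.9547, 1.5451, 0.7715, 1.1267, 0.7073], 'tool_pos': [0.6288, 0.0706, 0.2255], 'eef_rot': [0.0125, 0.9999, 0.0001, 0.0003], 'contact_force': [-0.3198, -0.417, 0.8809], 'opening': 0.6783, 'finger_force': 0.0}
[[-1.0, 0.025, 0.001], [0.025, 1.0, 0.0], [-0.001, 0.0, -1.0]]
delta cm [ 1.35  4.89 10.35] eef [0.6288 0.0706 0.2255] q [ 0.29  0.88 -0.95  1.55  0.77  1.13  0.71] [ 0.001  0.    -1.   ]
hub 1 (418, 224) shift 5 -10 score 0.648
hub 2 (387, 234) shift 37 -19 score 0.539
hub 3 (367, 253) shift -30 16 score 0.338
pred 411.4589718585439 243.30467640838998
[46, 31, 18, 19, 130] [406.6 241.8] [0.6156 0.1168 0.15  ]
pred 584.7788523187073 225.7768832510071
[51, 36, 12, 15, 140] [580.6 228.1] [0.6086 0.2447 0.15  ]
```

The wrist view finds hub2's bore at (0.6156, 0.1168), unmoved, and hub1 at (0.6086, 0.2447). Picking hub2.

Emit:
send_rows --motion '[{"x": 0.7,"y": 2,"z": 0,"rx": 0,"ry": 0,"rz": 0,"jaw": 6},{"x": 0.75,"y": 2,"z": 0,"rx": 0,"ry": 0,"rz": 0,"jaw": 6},{"x": 0,"y": 0.6,"z": 1,"rx": 0,"ry": 0,"rz": 0,"jaw": 6},{"x": 0,"y": 0,"z": 1.5,"rx": 0,"ry": 0,"rz": 0,"jaw": 6},{"x": 0,"y": 0,"z": 0.5,"rx": 0,"ry": 0,"rz": 0,"jaw": 6}]'

```text
clock: 29.45
tool_pos: [0.6154, 0.1127, 0.1921]
eef_rot: [0.015, 1.0, -0.002, -0.001]
contact_force: [-0.3, -0.1, -0.5]
opening: 0.683
finger_force: 0.0
```

```bash
cat >> h.py <<'E'
def bore(s,x,y):
    u,v=proj(s,(x,y,.15),True); print('pred',u,v)
    u,v=int(u),int(v); g=cv2.cvtColor(s['img'],cv2.COLOR_RGB2GRAY); a=g[max(0,v-40):v+40,max(0,u-60):u+60]
    n,l,st_,c=cv2.connectedComponentsWithStats((a<60).astype(np.uint8))
    for k in range(1,n):
        if 60<st_[k,4]<1500: p=c[k]+[max(0,u-60),max(0,v-40)]; print(st_[k].tolist(),p.round(1),hit(s,*p,.15,True).round(4))
E
python3 -c "
from h import *
to(.6156,.1168,.122); s=snap('wrist','w10'); bore(s,.6156,.1168)"
```

```text
delta cm [-0.03  0.44  7.  ] eef [0.6154 0.1127 0.1921] q [ 0.21  0.91 -0.92  1.6   0.81  1.06  0.6 ] [-0.003 -0.003 -1.   ]
pred 334.4434236524456 286.4874858419402
```

Emit:
send_rows --motion '[{"x": 0,"y": 0,"z": 1,"rx": 0,"ry": 0,"rz": 0,"jaw": 6},{"x": 0,"y": 0,"z": 0.5,"rx": 0,"ry": 0,"rz": 0,"jaw": 6},{"x": 0,"y": 0,"z": 0,"rx": 0,"ry": 0,"rz": 0,"jaw": 6},{"x": 0,"y": 0,"z": 0,"rx": 0,"ry": 0,"rz": 0,"jaw": 6},{"x": 0,"y": 0,"z": 0,"rx": 0,"ry": 0,"rz": 0,"jaw": 6}]'

```text
clock: 30.0
tool_pos: [0.616, 0.1158, 0.1803]
eef_rot: [0.014, 1.0, 0.0, 0.0]
contact_force: [-0.3, 0.4, -0.4]
opening: 0.68
finger_force: 0.0
```

```bash
python3 - <<'E'
from h import *
to(.6156,.1168,.122); s=snap('wrist','w11'); u,v=proj(s,(.6156,.1168,.15),True); print(u,v)
g=cv2.cvtColor(s['img'],cv2.COLOR_RGB2GRAY); u,v=int(u),int(v); print(g[v-30:v+32:4,u-44:u+45:4])
E
```

```text
delta cm [0.05 0.09 5.83] eef [0.616  0.1158 0.1803] q [ 0.2   0.92 -0.92  1.61  0.82  1.04  0.58] [ 0.001  0.    -1.   ]
328.11409122132295 294.2438653890556
[[127 172 167 165 167 147 125 127 126 125 130 127 127 129 127 124 122 163
  166 160 163 164 132]
 [130 169 169 165 165 119 126 126 124 123 142 132 126 126 125 125 122 145
  164 162 162 160 136]
 [169 162 173 166 166 120 127 131 161 158 165 162 165 165 166 127 121 126
  163 164 160 134 132]
 [212 210 168 167 166 122 136 164 161 161 166 162 165 166 162 166 147 118
  163 167 159 130 132]
 [210 209 246 246 232 123 165 162 160 161 163 161 165 164 162 164 162 132
  166 164 195 207 209]
 [209 208 206 246 244 166 164 163 157 165 135 121 131 164 163 163 161 163
  254 183 203 204 202]
 [202 202 202 199 236 166 164 161 159  59  62  60  61  56 165 163 159 159
  158 201 203 203 201]
 [206 199 198 200 174 165 164 162 125  61  62  61  60  61 107 163 159 159
  164 212 205 207 207]
 [215 216 215 215 177 164 162 160  91  60  59  61  62  60  78 161 161 159
  188 210 211 210 208]
 [208 209 209 209 203 163 162 157 147  62  62  62  60  62 130 161 160 159
  180 202 203 201 203]
 [203 204 203 203 203 164 158 160 165  85  62  61  61  85 163 160 160 159
  203 201 201 199 198]
 [196 195 194 194 193 184 160 161 165 162 168 157 162 166 163 161 157 196
  199 200 200 198 196]
 [199 199 200 199 198 199 186 161 162 162 164 164 161 163 160 161 166 194
  195 195 195 195 195]
 [197 197 195 195 195 195 194 188 160 163 164 162 164 162 158 193 195 195
  195 194 193 193 193]
 [192 192 191 192 191 191 191 190 190 190 175 174 180 186 187 187 187 187
  197 198 198 196 197]
 [192 191 193 194 195 195 197 198 198 199 199 199 200 199 199 200 199 200
  200 198 199 199 200]]
```

The bore is exactly at the prediction. Descend and grip.

Emit:
send_rows --motion '[{"x": 0.05,"y": 0.1,"z": 1,"rx": 0,"ry": 0,"rz": 0,"jaw": 6},{"x": 0,"y": 0,"z": 2,"rx": 0,"ry": 0,"rz": 0,"jaw": 6},{"x": 0,"y": 0,"z": 2,"rx": 0,"ry": 0,"rz": 0,"jaw": 6},{"x": 0,"y": 0,"z": 0.8,"rx": 0,"ry": 0,"rz": 0,"jaw": 6},{"x": 0,"y": 0,"z": 0,"rx": 0,"ry": 0,"rz": 0,"jaw": 4}]'

```text
clock: 30.55
tool_pos: [0.6145, 0.1164, 0.1205]
eef_rot: [0.014, 1.0, -0.0, -0.001]
contact_force: [-0.4, 1.1, -0.6]
opening: 0.617
finger_force: 0.0
```

Emit:
send_rows --motion '[{"x": 0,"y": 0,"z": 0,"rx": 0,"ry": 0,"rz": 0,"jaw": 2},{"x": 0,"y": 0,"z": 0,"rx": 0,"ry": 0,"rz": 0,"jaw": 2},{"x": 0,"y": 0,"z": 0,"rx": 0,"ry": 0,"rz": 0,"jaw": 2},{"x": 0,"y": 0,"z": 0,"rx": 0,"ry": 0,"rz": 0,"jaw": 2},{"x": 0,"y": 0,"z": 0,"rx": 0,"ry": 0,"rz": 0,"jaw": 2}]' --grip_force 40

```text
clock: 31.05
tool_pos: [0.6158, 0.1172, 0.1228]
eef_rot: [0.014, 1.0, 0.0, 0.001]
contact_force: [-0.4, -0.0, 3.3]
opening: 0.305
finger_force: 40.0
```

Emit:
send_rows --motion '[{"x": 0,"y": 0,"z": -1,"rx": 0,"ry": 0,"rz": 0,"jaw": 2},{"x": 0,"y": 0,"z": -2,"rx": 0,"ry": 0,"rz": 0,"jaw": 2},{"x": 0,"y": 0,"z": -2,"rx": 0,"ry": 0,"rz": 0,"jaw": 2},{"x": 0,"y": 0,"z": -3,"rx": 0,"ry": 0,"rz": 0,"jaw": 2},{"x": 0,"y": 0,"z": -2,"rx": 0,"ry": 0,"rz": 0,"jaw": 2}]'

```text
clock: 31.55
tool_pos: [0.6152, 0.1166, 0.2236]
eef_rot: [0.014, 1.0, -0.0, 0.0]
contact_force: [0.9, 0.1, -2.9]
opening: 0.304
finger_force: 40.0
```

Emit:
send_rows --motion '[{"x": 0,"y": 0,"z": 0,"rx": 0,"ry": 0,"rz": 0.08,"jaw": 2},{"x": 0,"y": 0,"z": 0,"rx": 0,"ry": -0.1,"rz": 0,"jaw": 2},{"x": 0,"y": 0,"z": 0,"rx": 0,"ry": -0.11,"rz": 0,"jaw": 2},{"x": 0,"y": 0,"z": 0,"rx": 0,"ry": 0,"rz": 0,"jaw": 2},{"x": 0,"y": 0,"z": 0,"rx": 0,"ry": 0,"rz": 0,"jaw": 2}]'

```text
clock: 32.05
tool_pos: [0.6151, 0.1162, 0.2221]
eef_rot: [0.053, 0.993, -0.006, 0.104]
contact_force: [0.4, -0.0, -2.9]
opening: 0.306
finger_force: 40.0
```

```bash
python3 -c "
from h import *
g=st(); t=tray(.045,.04,.08); to(t[0],t[1],g['tool_pos'][2]); to(*t)"
```

```text
{'clock': 32.05, 'q': [0.174, 0.7751, -0.8496, 1.7701, 0.9589, 0.8538, 0.3259], 'tool_pos': [0.6151, 0.1162, 0.2221], 'eef_rot': [0.0534, 0.9932, -0.0065, 0.1037], 'contact_force': [0.4095, -0.0315, -2.8931], 'opening': 0.306, 'finger_force': 39.9998}
[[-0.973, 0.107, 0.205], [0.105, 0.994, -0.024], [-0.207, -0.002, -0.978]]
delta cm [ -4.64 -36.85   1.05] eef [0.6151 0.1162 0.2221] q [ 0.17  0.78 -0.85  1.77  0.96  0.85  0.33] [ 0.205 -0.024 -0.978]
delta cm [ -3.74 -36.84   5.3 ] eef [0.6151 0.1162 0.2221] q [ 0.17  0.78 -0.85  1.77  0.96  0.85  0.33] [ 0.205 -0.024 -0.978]
```

Emit:
send_rows --motion '[{"x": 0,"y": -3,"z": 0,"rx": 0,"ry": 0,"rz": 0,"jaw": 2},{"x": 0,"y": -4,"z": 0,"rx": 0,"ry": 0,"rz": 0,"jaw": 2},{"x": -0.5,"y": -4,"z": 0,"rx": 0,"ry": 0,"rz": 0,"jaw": 2},{"x": -0.6,"y": -4,"z": 0,"rx": 0,"ry": 0,"rz": 0,"jaw": 2},{"x": -0.6,"y": -4,"z": 0,"rx": 0,"ry": 0,"rz": 0,"jaw": 2}]'

```text
clock: 32.55
tool_pos: [0.6127, -0.0768, 0.2255]
eef_rot: [0.055, 0.993, -0.006, 0.104]
contact_force: [0.9, -0.3, -3.6]
opening: 0.308
finger_force: 40.0
```

Emit:
send_rows --motion '[{"x": -0.6,"y": -4,"z": 0,"rx": 0,"ry": 0,"rz": 0,"jaw": 2},{"x": -0.6,"y": -4,"z": 0,"rx": 0,"ry": 0,"rz": 0,"jaw": 2},{"x": -0.6,"y": -4,"z": 0,"rx": 0,"ry": 0,"rz": 0,"jaw": 2},{"x": -0.2,"y": -3,"z": 0,"rx": 0,"ry": 0,"rz": 0,"jaw": 2},{"x": 0,"y": -2.8,"z": 0,"rx": 0,"ry": 0,"rz": 0,"jaw": 2}]'

```text
clock: 33.05
tool_pos: [0.6122, -0.2571, 0.2293]
eef_rot: [0.056, 0.993, -0.005, 0.104]
contact_force: [0.1, -0.2, -3.1]
opening: 0.305
finger_force: 40.0
```

Emit:
send_rows --motion '[{"x": 0,"y": 0,"z": 1.5,"rx": 0,"ry": 0,"rz": 0,"jaw": 2},{"x": 0,"y": 0,"z": 2,"rx": 0,"ry": 0,"rz": 0,"jaw": 2},{"x": 0,"y": 0,"z": 1.8,"rx": 0,"ry": 0,"rz": 0,"jaw": 2},{"x": 0,"y": 0,"z": 0,"rx": 0,"ry": 0,"rz": 0,"jaw": 2},{"x": 0,"y": 0,"z": 0,"rx": 0,"ry": 0,"rz": 0,"jaw": 2}]'

```text
clock: 33.55
tool_pos: [0.6229, -0.2528, 0.177]
eef_rot: [0.053, 0.993, -0.005, 0.104]
contact_force: [0.2, -0.1, -3.6]
opening: 0.301
finger_force: 40.0
```

```bash
python3 -c "
from h import *
st(); to(*tray(.045,.04,0))"
```

```text
{'clock': 33.55, 'q': [0.8049, 0.9111, -0.8925, 1.6668, 0.9657, 0.8055, 0.9911], 'tool_pos': [0.6229, -0.2528, 0.177], 'eef_rot': [0.0526, 0.9932, -0.005, 0.104], 'contact_force': [0.2036, -0.1188, -3.6027], 'opening': 0.301, 'finger_force': 40.0002}
[[-0.973, 0.105, 0.206], [0.103, 0.994, -0.021], [-0.207, 0.001, -0.978]]
delta cm [-0.07 -0.26  7.84] eef [ 0.6229 -0.2528  0.177 ] q [ 0.8   0.91 -0.89  1.67  0.97  0.81  0.99] [ 0.206 -0.021 -0.978]
```

Emit:
send_rows --motion '[{"x": -0.1,"y": -0.25,"z": 1.5,"rx": 0,"ry": 0,"rz": 0,"jaw": 2},{"x": 0,"y": 0,"z": 2,"rx": 0,"ry": 0,"rz": 0,"jaw": 2},{"x": 0,"y": 0,"z": 2,"rx": 0,"ry": 0,"rz": 0,"jaw": 2},{"x": 0,"y": 0,"z": 1.2,"rx": 0,"ry": 0,"rz": 0,"jaw": 2},{"x": 0,"y": 0,"z": 0.5,"rx": 0,"ry": 0,"rz": 0,"jaw": 2}]'

```text
clock: 34.05
tool_pos: [0.6375, -0.2582, 0.105]
eef_rot: [0.053, 0.993, -0.005, 0.103]
contact_force: [-0.8, -0.6, -2.8]
opening: 0.309
finger_force: 40.0
```

Emit:
send_rows --motion '[{"x": 0,"y": 0,"z": 0.2,"rx": 0,"ry": 0,"rz": 0,"jaw": 2},{"x": 0,"y": 0,"z": 0.1,"rx": 0,"ry": 0,"rz": 0,"jaw": 2},{"x": 0,"y": 0,"z": 0.1,"rx": 0,"ry": 0,"rz": 0,"jaw": 2},{"x": 0,"y": 0,"z": 0,"rx": 0,"ry": 0,"rz": 0,"jaw": 2},{"x": 0,"y": 0,"z": 0,"rx": 0,"ry": 0,"rz": 0,"jaw": 2}]' --grip_force 20

```text
clock: 34.55
tool_pos: [0.6393, -0.2587, 0.1042]
eef_rot: [0.054, 0.993, -0.006, 0.105]
contact_force: [0.1, -0.4, -3.5]
opening: 0.308
finger_force: 20.0
```

Emit:
send_rows --motion '[{"x": 0,"y": 0,"z": 0.1,"rx": 0,"ry": 0,"rz": 0,"jaw": 2},{"x": 0,"y": 0,"z": 0.05,"rx": 0,"ry": 0,"rz": 0,"jaw": 2},{"x": 0,"y": 0,"z": 0,"rx": 0,"ry": 0,"rz": 0,"jaw": 2},{"x": 0,"y": 0,"z": 0,"rx": 0,"ry": 0,"rz": 0,"jaw": 2},{"x": 0,"y": 0,"z": 0,"rx": 0,"ry": 0,"rz": 0,"jaw": 2}]' --grip_force 12

```text
clock: 35.05
tool_pos: [0.6395, -0.2586, 0.1022]
eef_rot: [0.054, 0.993, -0.006, 0.105]
contact_force: [0.6, 0.8, -3.5]
opening: 0.31
finger_force: 12.0
```

Emit:
send_rows --motion '[{"x": 0,"y": 0,"z": 0.1,"rx": 0,"ry": 0,"rz": 0,"jaw": 2},{"x": 0,"y": 0,"z": 0.05,"rx": 0,"ry": 0,"rz": 0,"jaw": 2},{"x": 0,"y": 0,"z": 0,"rx": 0,"ry": 0,"rz": 0,"jaw": 2},{"x": 0,"y": 0,"z": 0,"rx": 0,"ry": 0,"rz": 0,"jaw": 2},{"x": 0,"y": 0,"z": 0,"rx": 0,"ry": 0,"rz": 0,"jaw": 2}]'

```text
clock: 35.55
tool_pos: [0.6396, -0.2586, 0.1013]
eef_rot: [0.054, 0.993, -0.006, 0.105]
contact_force: [-5.4, -0.8, 6.2]
opening: 0.313
finger_force: 12.0
```

Emit:
send_rows --motion '[{"x": 0,"y": 0,"z": 0.1,"rx": 0,"ry": 0,"rz": 0,"jaw": 2},{"x": 0,"y": 0,"z": 0.05,"rx": 0,"ry": 0,"rz": 0,"jaw": 2},{"x": 0,"y": 0,"z": 0,"rx": 0,"ry": 0,"rz": 0,"jaw": 2},{"x": 0,"y": 0,"z": 0,"rx": 0,"ry": 0,"rz": 0,"jaw": 2},{"x": 0,"y": 0,"z": 0,"rx": 0,"ry": 0,"rz": 0,"jaw": 2}]'

```text
clock: 36.05
tool_pos: [0.6399, -0.2586, 0.101]
eef_rot: [0.054, 0.993, -0.006, 0.105]
contact_force: [-7.8, 1.5, 13.6]
opening: 0.308
finger_force: 12.0
```

Emit:
send_rows --motion '[{"x": 0,"y": 0,"z": 0,"rx": 0,"ry": 0,"rz": 0,"jaw": 3.2},{"x": 0,"y": 0,"z": 0,"rx": 0,"ry": 0,"rz": 0,"jaw": 5},{"x": 0,"y": 0,"z": 0,"rx": 0,"ry": 0,"rz": 0,"jaw": 6},{"x": 0,"y": 0,"z": 0,"rx": 0,"ry": 0,"rz": 0,"jaw": 6},{"x": 0,"y": 0,"z": -1,"rx": 0,"ry": 0,"rz": 0,"jaw": 6}]'

```text
clock: 36.55
tool_pos: [0.6373, -0.2583, 0.1079]
eef_rot: [0.054, 0.993, -0.005, 0.104]
contact_force: [-0.1, -0.1, -0.5]
opening: 0.679
finger_force: 0.0
```

Emit:
send_rows --motion '[{"x": 0,"y": 0,"z": -2,"rx": 0,"ry": 0,"rz": 0,"jaw": 6},{"x": 0,"y": 0,"z": -3,"rx": 0,"ry": 0,"rz": 0,"jaw": 6},{"x": 0,"y": 0,"z": -3,"rx": 0,"ry": 0,"rz": 0,"jaw": 6},{"x": 0,"y": 0,"z": -3,"rx": 0,"ry": 0,"rz": 0,"jaw": 6},{"x": 0,"y": 0,"z": -2,"rx": 0,"ry": 0,"rz": 0,"jaw": 6}]'

```text
clock: 37.05
tool_pos: [0.6115, -0.2552, 0.2402]
eef_rot: [0.053, 0.993, -0.006, 0.107]
contact_force: [-0.2, -0.5, -0.4]
opening: 0.679
finger_force: 0.0
```

Emit:
send_rows --motion '[{"x": 0,"y": 0,"z": 0,"rx": 0,"ry": 0.11,"rz": 0,"jaw": 6},{"x": 0,"y": 0,"z": 0,"rx": 0,"ry": 0.1,"rz": 0,"jaw": 6},{"x": 0,"y": 0,"z": 0,"rx": 0,"ry": 0,"rz": -0.08,"jaw": 6},{"x": 0,"y": 4,"z": 0,"rx": 0,"ry": 0,"rz": 0,"jaw": 6},{"x": 0,"y": 4,"z": 0,"rx": 0,"ry": 0,"rz": 0,"jaw": 6}]'

```text
clock: 37.55
tool_pos: [0.6132, -0.1758, 0.2366]
eef_rot: [0.016, 1.0, 0.0, 0.0]
contact_force: [1.7, 0.4, 0.4]
opening: 0.683
finger_force: 0.0
```

Emit:
send_rows --motion '[{"x": 0,"y": 4,"z": 0,"rx": 0,"ry": 0,"rz": 0,"jaw": 6},{"x": 0,"y": 4,"z": 0,"rx": 0,"ry": 0,"rz": 0,"jaw": 6},{"x": 0,"y": 4,"z": 0,"rx": 0,"ry": 0,"rz": 0,"jaw": 6},{"x": 0,"y": 4,"z": 0,"rx": 0,"ry": 0,"rz": 0,"jaw": 6},{"x": 0,"y": 4,"z": 0,"rx": 0,"ry": 0,"rz": 0,"jaw": 6}]'

```text
clock: 38.05
tool_pos: [0.6186, 0.0259, 0.2371]
eef_rot: [0.014, 1.0, 0.0, 0.0]
contact_force: [-0.8, -0.1, 0.6]
opening: 0.68
finger_force: 0.0
```

Emit:
send_rows --motion '[{"x": 0,"y": 4,"z": 0,"rx": 0,"ry": 0,"rz": 0,"jaw": 6},{"x": 0,"y": 4,"z": 0,"rx": 0,"ry": 0,"rz": 0,"jaw": 6},{"x": 0,"y": 4,"z": 0,"rx": 0,"ry": 0,"rz": 0,"jaw": 6},{"x": 0,"y": 4,"z": 0,"rx": 0,"ry": 0,"rz": 0,"jaw": 6},{"x": 0,"y": 2,"z": 0,"rx": 0,"ry": 0,"rz": 0,"jaw": 6}]'

```text
clock: 38.55
tool_pos: [0.6225, 0.2094, 0.2376]
eef_rot: [0.011, 1.0, 0.002, 0.0]
contact_force: [-0.0, 0.3, -0.4]
opening: 0.682
finger_force: 0.0
```

Emit:
send_rows --motion '[{"x": 0,"y": 0,"z": 1,"rx": 0,"ry": 0,"rz": 0,"jaw": 6},{"x": 0,"y": 0,"z": 1,"rx": 0,"ry": 0,"rz": 0,"jaw": 6},{"x": 0,"y": 0,"z": 0,"rx": 0,"ry": 0,"rz": 0,"jaw": 6},{"x": 0,"y": 0,"z": 0,"rx": 0,"ry": 0,"rz": 0,"jaw": 6},{"x": 0,"y": 0,"z": 0,"rx": 0,"ry": 0,"rz": 0,"jaw": 6}]'

```text
clock: 39.05
tool_pos: [0.6242, 0.2029, 0.2163]
eef_rot: [0.015, 1.0, -0.0, 0.0]
contact_force: [-0.3, 0.5, -0.2]
opening: 0.681
finger_force: 0.0
```

```bash
sed -i 's/(a<60)/(a<70)/' h.py; python3 -c "
from h import *
st(); to(.6086,.2447,.122); s=snap('wrist','w12'); bore(s,.6086,.2447)"
```

```text
{'clock': 39.05, 'q': [0.0491, 0.9041, -0.9009, 1.4763, 0.7501, 1.1294, 0.5483], 'tool_pos': [0.6242, 0.2029, 0.2163], 'eef_rot': [0.0149, 0.9999, -0.0002, 0.0001], 'contact_force': [-0.2628, 0.5276, -0.2069], 'opening': 0.6815, 'finger_force': 0.0}
[[-1.0, 0.03, 0.0], [0.03, 1.0, -0.0], [-0.0, -0.0, -1.0]]
delta cm [1.69 4.14 9.43] eef [0.6242 0.2029 0.2163] q [ 0.05  0.9  -0.9   1.48  0.75  1.13  0.55] [ 0. -0. -1.]
pred 398.84161426707016 242.10115116587738
[53, 31, 19, 19, 293] [400.1 241.9] [0.6085 0.2454 0.15  ]
```

Emit:
send_rows --motion '[{"x": 0.8,"y": 2,"z": 0,"rx": 0,"ry": 0,"rz": 0,"jaw": 6},{"x": 0.9,"y": 2,"z": 0,"rx": 0,"ry": 0,"rz": 0,"jaw": 6},{"x": 0,"y": 0.2,"z": 1.5,"rx": 0,"ry": 0,"rz": 0,"jaw": 6},{"x": 0,"y": 0,"z": 2,"rx": 0,"ry": 0,"rz": 0,"jaw": 6},{"x": 0,"y": 0,"z": 0,"rx": 0,"ry": 0,"rz": 0,"jaw": 6}]'

```text
clock: 39.6
tool_pos: [0.6073, 0.2439, 0.1777]
eef_rot: [0.014, 1.0, -0.002, -0.002]
contact_force: [-0.0, -0.5, 0.2]
opening: 0.679
finger_force: 0.0
```

Emit:
send_rows --motion '[{"x": 0,"y": 0,"z": 0,"rx": 0,"ry": 0,"rz": 0,"jaw": 6},{"x": 0,"y": 0,"z": 0,"rx": 0,"ry": 0,"rz": 0,"jaw": 6},{"x": 0,"y": 0,"z": 0,"rx": 0,"ry": 0,"rz": 0,"jaw": 6},{"x": 0,"y": 0,"z": 0,"rx": 0,"ry": 0,"rz": 0,"jaw": 6},{"x": 0,"y": 0,"z": 0,"rx": 0,"ry": 0,"rz": 0,"jaw": 6}]'

```text
clock: 40.1
tool_pos: [0.6082, 0.2468, 0.1816]
eef_rot: [0.014, 1.0, 0.0, 0.0]
contact_force: [0.2, 0.2, 0.5]
opening: 0.682
finger_force: 0.0
```

```bash
python3 -c "
from h import *
to(.6085,.2453,.122); s=snap('wrist','w13'); bore(s,.6085,.2453)"
```

```text
delta cm [-0.03 -0.15  5.96] eef [0.6082 0.2468 0.1816] q [-0.03  0.94 -0.87  1.51  0.78  1.07  0.45] [ 0.001  0.    -1.   ]
pred 323.0716514682748 294.66866218375975
[49, 30, 23, 22, 398] [323.3 294.7] [0.6085 0.2454 0.15  ]
```

Emit:
send_rows --motion '[{"x": 0,"y": -0.15,"z": 1,"rx": 0,"ry": 0,"rz": 0,"jaw": 6},{"x": 0,"y": 0,"z": 2,"rx": 0,"ry": 0,"rz": 0,"jaw": 6},{"x": 0,"y": 0,"z": 2,"rx": 0,"ry": 0,"rz": 0,"jaw": 6},{"x": 0,"y": 0,"z": 0.9,"rx": 0,"ry": 0,"rz": 0,"jaw": 6},{"x": 0,"y": 0,"z": 0,"rx": 0,"ry": 0,"rz": 0,"jaw": 4}]'

```text
clock: 40.65
tool_pos: [0.6071, 0.2445, 0.1204]
eef_rot: [0.014, 1.0, -0.001, -0.001]
contact_force: [-0.3, -0.6, 0.3]
opening: 0.613
finger_force: 0.0
```

Emit:
send_rows --motion '[{"x": 0,"y": 0,"z": 0,"rx": 0,"ry": 0,"rz": 0,"jaw": 2},{"x": 0,"y": 0,"z": 0,"rx": 0,"ry": 0,"rz": 0,"jaw": 2},{"x": 0,"y": 0,"z": 0,"rx": 0,"ry": 0,"rz": 0,"jaw": 2},{"x": 0,"y": 0,"z": 0,"rx": 0,"ry": 0,"rz": 0,"jaw": 2},{"x": 0,"y": 0,"z": 0,"rx": 0,"ry": 0,"rz": 0,"jaw": 2}]' --grip_force 40

```text
clock: 41.15
tool_pos: [0.6084, 0.2458, 0.1231]
eef_rot: [0.014, 1.0, 0.001, 0.001]
contact_force: [0.2, 0.9, 3.7]
opening: 0.304
finger_force: 40.0
```

Emit:
send_rows --motion '[{"x": 0,"y": 0,"z": -1,"rx": 0,"ry": 0,"rz": 0,"jaw": 2},{"x": 0,"y": 0,"z": -2,"rx": 0,"ry": 0,"rz": 0,"jaw": 2},{"x": 0,"y": 0,"z": -2,"rx": 0,"ry": 0,"rz": 0,"jaw": 2},{"x": 0,"y": 0,"z": -3,"rx": 0,"ry": 0,"rz": 0,"jaw": 2},{"x": 0,"y": 0,"z": -2,"rx": 0,"ry": 0,"rz": 0,"jaw": 2}]'

```text
clock: 41.65
tool_pos: [0.6079, 0.2452, 0.2239]
eef_rot: [0.014, 1.0, 0.0, 0.0]
contact_force: [0.1, 0.3, -3.0]
opening: 0.305
finger_force: 40.0
```

Emit:
send_rows --motion '[{"x": 0,"y": 0,"z": 0,"rx": 0,"ry": 0,"rz": 0.08,"jaw": 2},{"x": 0,"y": 0,"z": 0,"rx": 0,"ry": -0.1,"rz": 0,"jaw": 2},{"x": 0,"y": 0,"z": 0,"rx": 0,"ry": -0.11,"rz": 0,"jaw": 2},{"x": 0,"y": 0,"z": 0,"rx": 0,"ry": 0,"rz": 0,"jaw": 2},{"x": 0,"y": 0,"z": 0,"rx": 0,"ry": 0,"rz": 0,"jaw": 2}]'

```text
clock: 42.15
tool_pos: [0.6078, 0.245, 0.2224]
eef_rot: [0.053, 0.993, -0.006, 0.104]
contact_force: [0.7, -0.4, -3.4]
opening: 0.304
finger_force: 40.0
```

```bash
python3 -c "
from h import *
g=st(); t=tray(-.045,.04,.09); to(t[0],t[1],g['tool_pos'][2]); to(*t)"
```

```text
{'clock': 42.15, 'q': [-0.0834, 0.7986, -0.7915, 1.6659, 0.9168, 0.9128, 0.1972], 'tool_pos': [0.6078, 0.245, 0.2224], 'eef_rot': [0.0533, 0.9931, -0.0064, 0.1038], 'contact_force': [0.6729, -0.3808, -3.4068], 'opening': 0.3045, 'finger_force': 39.9997}
[[-0.973, 0.107, 0.206], [0.104, 0.994, -0.024], [-0.207, -0.002, -0.978]]
delta cm [  2.13 -49.56  -0.37] eef [0.6078 0.245  0.2224] q [-0.08  0.8  -0.79  1.67  0.92  0.91  0.2 ] [ 0.206 -0.024 -0.978]
delta cm [  3.22 -49.55   4.79] eef [0.6078 0.245  0.2224] q [-0.08  0.8  -0.79  1.67  0.92  0.91  0.2 ] [ 0.206 -0.024 -0.978]
```

Emit:
send_rows --motion '[{"x": 0,"y": -3,"z": 0,"rx": 0,"ry": 0,"rz": 0,"jaw": 2},{"x": 0,"y": -4,"z": 0,"rx": 0,"ry": 0,"rz": 0,"jaw": 2},{"x": 0,"y": -4,"z": 0,"rx": 0,"ry": 0,"rz": 0,"jaw": 2},{"x": 0,"y": -4,"z": 0,"rx": 0,"ry": 0,"rz": 0,"jaw": 2},{"x": 0,"y": -4,"z": 0,"rx": 0,"ry": 0,"rz": 0,"jaw": 2}]'

```text
clock: 42.65
tool_pos: [0.5889, 0.0538, 0.2222]
eef_rot: [0.055, 0.993, -0.006, 0.104]
contact_force: [0.7, -0.0, -2.9]
opening: 0.307
finger_force: 40.0
```

Emit:
send_rows --motion '[{"x": 0,"y": -4,"z": 0,"rx": 0,"ry": 0,"rz": 0,"jaw": 2},{"x": 0,"y": -4,"z": 0,"rx": 0,"ry": 0,"rz": 0,"jaw": 2},{"x": 0.5,"y": -4,"z": 0,"rx": 0,"ry": 0,"rz": 0,"jaw": 2},{"x": 0.5,"y": -4,"z": 0,"rx": 0,"ry": 0,"rz": 0,"jaw": 2},{"x": 0.5,"y": -4,"z": 0,"rx": 0,"ry": 0,"rz": 0,"jaw": 2}]'

```text
clock: 43.15
tool_pos: [0.5523, -0.1442, 0.2192]
eef_rot: [0.055, 0.993, -0.006, 0.105]
contact_force: [0.2, -0.5, -2.6]
opening: 0.305
finger_force: 40.0
```

Emit:
send_rows --motion '[{"x": 0.8,"y": -4,"z": 0,"rx": 0,"ry": 0,"rz": 0,"jaw": 2},{"x": 0.8,"y": -4,"z": 0,"rx": 0,"ry": 0,"rz": 0,"jaw": 2},{"x": 0,"y": -2.5,"z": 1,"rx": 0,"ry": 0,"rz": 0,"jaw": 2},{"x": 0,"y": 0,"z": 2,"rx": 0,"ry": 0,"rz": 0,"jaw": 2},{"x": 0,"y": 0,"z": 1,"rx": 0,"ry": 0,"rz": 0,"jaw": 2}]'

```text
clock: 43.65
tool_pos: [0.533, -0.2476, 0.1751]
eef_rot: [0.056, 0.993, -0.006, 0.104]
contact_force: [0.0, 0.4, -3.2]
opening: 0.305
finger_force: 40.0
```

Emit:
send_rows --motion '[{"x": 0,"y": 0,"z": 0,"rx": 0,"ry": 0,"rz": 0,"jaw": 2},{"x": 0,"y": 0,"z": 0,"rx": 0,"ry": 0,"rz": 0,"jaw": 2},{"x": 0,"y": 0,"z": 0,"rx": 0,"ry": 0,"rz": 0,"jaw": 2},{"x": 0,"y": 0,"z": 0,"rx": 0,"ry": 0,"rz": 0,"jaw": 2},{"x": 0,"y": 0,"z": 0,"rx": 0,"ry": 0,"rz": 0,"jaw": 2}]'

```text
clock: 44.15
tool_pos: [0.5331, -0.2443, 0.1772]
eef_rot: [0.053, 0.993, -0.006, 0.105]
contact_force: [0.7, 0.4, -2.8]
opening: 0.306
finger_force: 40.0
```

```bash
python3 -c "
from h import *
st(); to(*tray(-.045,.04,0))"
```

```text
{'clock': 44.15, 'q': [0.8625, 0.7987, -0.8276, 1.9268, 1.0138, 0.6262, 0.886], 'tool_pos': [0.5331, -0.2443, 0.1772], 'eef_rot': [0.0533, 0.993, -0.0059, 0.105], 'contact_force': [0.6898, 0.4203, -2.7993], 'opening': 0.306, 'finger_force': 40.0}
[[-0.972, 0.107, 0.208], [0.105, 0.994, -0.023], [-0.209, -0.0, -0.978]]
delta cm [ 0.14 -0.11  9.74] eef [ 0.5331 -0.2443  0.1772] q [ 0.86  0.8  -0.83  1.93  1.01  0.63  0.89] [ 0.208 -0.023 -0.978]
```

Emit:
send_rows --motion '[{"x": 0.1,"y": -0.1,"z": 2,"rx": 0,"ry": 0,"rz": 0,"jaw": 2},{"x": 0,"y": 0,"z": 2.5,"rx": 0,"ry": 0,"rz": 0,"jaw": 2},{"x": 0,"y": 0,"z": 2.5,"rx": 0,"ry": 0,"rz": 0,"jaw": 2},{"x": 0,"y": 0,"z": 1.5,"rx": 0,"ry": 0,"rz": 0,"jaw": 2},{"x": 0,"y": 0,"z": 0.5,"rx": 0,"ry": 0,"rz": 0,"jaw": 2}]'

```text
clock: 44.65
tool_pos: [0.5501, -0.2472, 0.087]
eef_rot: [0.053, 0.993, -0.006, 0.104]
contact_force: [0.2, 0.1, -3.0]
opening: 0.309
finger_force: 40.0
```

Emit:
send_rows --motion '[{"x": 0,"y": 0,"z": 0.2,"rx": 0,"ry": 0,"rz": 0,"jaw": 2},{"x": 0,"y": 0,"z": 0.1,"rx": 0,"ry": 0,"rz": 0,"jaw": 2},{"x": 0,"y": 0,"z": 0.1,"rx": 0,"ry": 0,"rz": 0,"jaw": 2},{"x": 0,"y": 0,"z": 0,"rx": 0,"ry": 0,"rz": 0,"jaw": 2},{"x": 0,"y": 0,"z": 0,"rx": 0,"ry": 0,"rz": 0,"jaw": 2}]' --grip_force 20

```text
clock: 45.15
tool_pos: [0.5514, -0.2477, 0.0849]
eef_rot: [0.054, 0.993, -0.006, 0.105]
contact_force: [-0.4, -0.9, -2.5]
opening: 0.308
finger_force: 20.0
```

Emit:
send_rows --motion '[{"x": 0,"y": 0,"z": 0.1,"rx": 0,"ry": 0,"rz": 0,"jaw": 2},{"x": 0,"y": 0,"z": 0.05,"rx": 0,"ry": 0,"rz": 0,"jaw": 2},{"x": 0,"y": 0,"z": 0,"rx": 0,"ry": 0,"rz": 0,"jaw": 2},{"x": 0,"y": 0,"z": 0,"rx": 0,"ry": 0,"rz": 0,"jaw": 2},{"x": 0,"y": 0,"z": 0,"rx": 0,"ry": 0,"rz": 0,"jaw": 2}]' --grip_force 12

```text
clock: 45.65
tool_pos: [0.5516, -0.2476, 0.083]
eef_rot: [0.054, 0.993, -0.006, 0.105]
contact_force: [0.5, -0.4, -2.8]
opening: 0.312
finger_force: 12.0
```

```bash
python3 -c "
from h import *
to(*tray(-.045,.04,0))"
```

```text
delta cm [-0.01  0.01  0.13] eef [ 0.5516 -0.2476  0.083 ] q [ 0.76  0.94 -0.66  1.93  1.25  0.49  0.68] [ 0.207 -0.023 -0.978]
```

Emit:
send_rows --motion '[{"x": 0,"y": 0,"z": 0.1,"rx": 0,"ry": 0,"rz": 0,"jaw": 2},{"x": 0,"y": 0,"z": 0.05,"rx": 0,"ry": 0,"rz": 0,"jaw": 2},{"x": 0,"y": 0,"z": 0,"rx": 0,"ry": 0,"rz": 0,"jaw": 2},{"x": 0,"y": 0,"z": 0,"rx": 0,"ry": 0,"rz": 0,"jaw": 2},{"x": 0,"y": 0,"z": 0,"rx": 0,"ry": 0,"rz": 0,"jaw": 2}]'

```text
clock: 46.15
tool_pos: [0.5516, -0.2475, 0.0826]
eef_rot: [0.053, 0.993, -0.006, 0.105]
contact_force: [-5.7, 0.2, 7.7]
opening: 0.311
finger_force: 12.0
```

Emit:
send_rows --motion '[{"x": 0,"y": 0,"z": 0.05,"rx": 0,"ry": 0,"rz": 0,"jaw": 2},{"x": 0,"y": 0,"z": 0.05,"rx": 0,"ry": 0,"rz": 0,"jaw": 2},{"x": 0,"y": 0,"z": 0,"rx": 0,"ry": 0,"rz": 0,"jaw": 2},{"x": 0,"y": 0,"z": 0,"rx": 0,"ry": 0,"rz": 0,"jaw": 2},{"x": 0,"y": 0,"z": 0,"rx": 0,"ry": 0,"rz": 0,"jaw": 2}]'

```text
clock: 46.65
tool_pos: [0.5518, -0.2475, 0.0823]
eef_rot: [0.053, 0.993, -0.006, 0.105]
contact_force: [-6.4, 1.3, 14.0]
opening: 0.316
finger_force: 12.0
```

Seated. Release, retreat and move aside for a final check.

Emit:
send_rows --motion '[{"x": 0,"y": 0,"z": 0,"rx": 0,"ry": 0,"rz": 0,"jaw": 3.2},{"x": 0,"y": 0,"z": 0,"rx": 0,"ry": 0,"rz": 0,"jaw": 5},{"x": 0,"y": 0,"z": 0,"rx": 0,"ry": 0,"rz": 0,"jaw": 6},{"x": 0,"y": 0,"z": 0,"rx": 0,"ry": 0,"rz": 0,"jaw": 6},{"x": 0,"y": 0,"z": -1,"rx": 0,"ry": 0,"rz": 0,"jaw": 6}]'

```text
clock: 47.15
tool_pos: [0.5495, -0.2472, 0.0895]
eef_rot: [0.053, 0.993, -0.005, 0.104]
contact_force: [-0.2, 0.3, -0.3]
opening: 0.674
finger_force: 0.0
```

Emit:
send_rows --motion '[{"x": 0,"y": 0,"z": -2,"rx": 0,"ry": 0,"rz": 0,"jaw": 6},{"x": 0,"y": 0,"z": -3,"rx": 0,"ry": 0,"rz": 0,"jaw": 6},{"x": 0,"y": 0,"z": -3,"rx": 0,"ry": 0,"rz": 0,"jaw": 6},{"x": 0,"y": 0,"z": -3,"rx": 0,"ry": 0,"rz": 0,"jaw": 6},{"x": 0,"y": 0,"z": -3,"rx": 0,"ry": 0,"rz": 0,"jaw": 6}]'

```text
clock: 47.65
tool_pos: [0.5204, -0.2439, 0.2289]
eef_rot: [0.053, 0.993, -0.006, 0.105]
contact_force: [-0.1, -0.1, 0.4]
opening: 0.684
finger_force: 0.0
```

Emit:
send_rows --motion '[{"x": 0,"y": 0,"z": 0,"rx": 0,"ry": 0.11,"rz": 0,"jaw": 6},{"x": 0,"y": 0,"z": 0,"rx": 0,"ry": 0.1,"rz": 0,"jaw": 6},{"x": 0,"y": 4,"z": 0,"rx": 0,"ry": 0,"rz": 0,"jaw": 6},{"x": 0,"y": 4,"z": 0,"rx": 0,"ry": 0,"rz": 0,"jaw": 6},{"x": 0,"y": 4,"z": 0,"rx": 0,"ry": 0,"rz": 0,"jaw": 6}]'

```text
clock: 48.15
tool_pos: [0.5339, -0.1234, 0.2278]
eef_rot: [0.054, 0.999, 0.0, 0.0]
contact_force: [0.2, -0.1, -0.5]
opening: 0.684
finger_force: 0.0
```

Emit:
send_rows --motion '[{"x": 0,"y": 4,"z": 0,"rx": 0,"ry": 0,"rz": 0,"jaw": 6},{"x": 0,"y": 4,"z": 0,"rx": 0,"ry": 0,"rz": 0,"jaw": 6},{"x": 0,"y": 4,"z": 0,"rx": 0,"ry": 0,"rz": 0,"jaw": 6},{"x": 0,"y": 4,"z": 0,"rx": 0,"ry": 0,"rz": 0,"jaw": 6},{"x": 0,"y": 4,"z": 0,"rx": 0,"ry": 0,"rz": 0,"jaw": 6}]'

```text
clock: 48.65
tool_pos: [0.5552, 0.0756, 0.2279]
eef_rot: [0.054, 0.999, 0.0, 0.0]
contact_force: [0.5, -0.0, -0.1]
opening: 0.68
finger_force: 0.0
```

Emit:
send_rows --motion '[{"x": 0,"y": 4,"z": 0,"rx": 0,"ry": 0,"rz": 0,"jaw": 6},{"x": 0,"y": 4,"z": 0,"rx": 0,"ry": 0,"rz": 0,"jaw": 6},{"x": 0,"y": 2,"z": 0,"rx": 0,"ry": 0,"rz": 0,"jaw": 6},{"x": 0,"y": 0,"z": 0,"rx": 0,"ry": 0,"rz": 0,"jaw": 6},{"x": 0,"y": 0,"z": 0,"rx": 0,"ry": 0,"rz": 0,"jaw": 6}]'

```text
clock: 49.15
tool_pos: [0.5659, 0.1726, 0.2273]
eef_rot: [0.054, 0.999, -0.001, -0.0]
contact_force: [0.0, -0.7, -0.1]
opening: 0.68
finger_force: 0.0
```

```bash
python3 - <<'E'
from h import *
st(); t=snap('top','t9'); s=snap('scene','s9b')
a=cv2.resize(t['img'][155:305,310:510],(400,300),interpolation=cv2.INTER_CUBIC)
b=cv2.resize(s['img'][200:400,150:417],(400,300),interpolation=cv2.INTER_CUBIC)
c=cv2.resize(t['img'],(400,300)); d=cv2.resize(s['img'],(400,300))
cv2.imwrite('pics/fin.png',np.vstack([np.hstack([a,b]),np.hstack([c,d])])[:,:,::-1])
E
```

```text
{'clock': 49.15, 'q': [0.0927, 0.7964, -0.8649, 1.674, 0.699, 1.0095, 0.4478], 'tool_pos': [0.5659, 0.1726, 0.2273], 'eef_rot': [0.0537, 0.9986, -0.0006, -0.0001], 'contact_force': [0.0167, -0.6877, -0.0793], 'opening': 0.6797, 'finger_force': 0.0}
[[-0.994, 0.107, -0.0], [0.107, 0.994, -0.001], [0.0, -0.001, -1.0]]
```

View pics/fin.png

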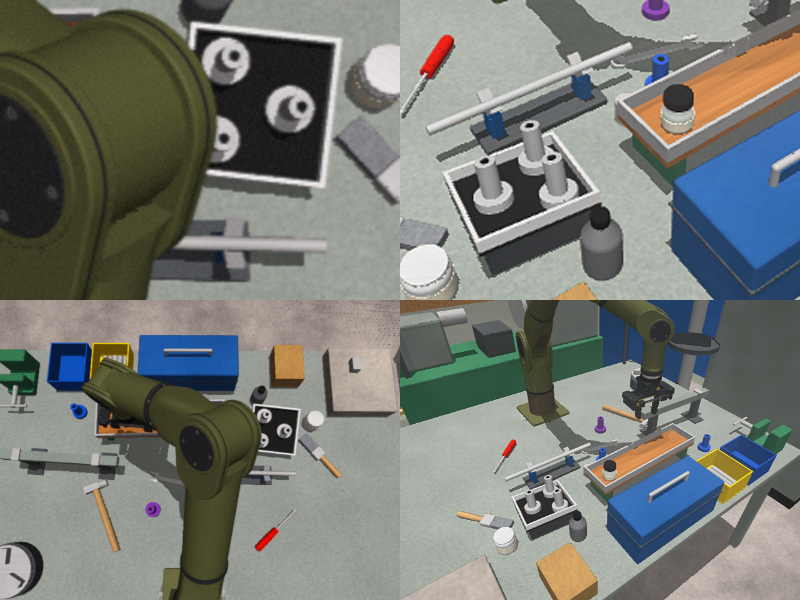

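The final picture shows three hubs standing in the tray, the shaft in both vees and roughly centred, and only the jar left on the shelf. The arm is clear, so I hand the job in.

```bash
python3 -c "
from plant import *
print(finish_job())"
```

```text
the job is handed in; nothing more can be done
None
```

The job is handed in: the shaft lies roughly centred in both vees, all three hubs present (one was knocked aside mid-run and re-measured) stand flange down in the tray, and the jar is still on the shelf; the hand-in gave back no verdict.

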